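# Ballast and lock a display stand's foot

## Task

Make the foot of the sculpture stand ready: carry the loaded hand shovel to the ballast pan, press its lip down on the pan's rim while the blocks are still on the blade, then tip it so that they all slide in; put the blocks that lie loose on the table into the pan too, and lay the empty shovel back flat on its mat. Only then tighten the castle nut clockwise by at least half a turn from where it stands, and go on just far enough for the next pair of its slots to line up with the cotter hole, whose direction is marked by the dark line across the stud's end. Leave the pot, the jar and the roll of tape alone.

Things in the scene. Friction and masses are not known exactly. Their poses are not given: they have to be found in the camera images.
- pan_floor (a point): Centre of the ballast pan's inner floor, 5 mm above the table. Pan: open grey steel box, part of the fixed foot, outside 170 x 170 mm, 60 mm high, walls 5 mm thick, inside 160 x 160 mm; rim 55 mm above this point. Axes along its walls: z up, +y points to the nut, whose axis stands 200 mm away at x = 0.
- nut_hex (a point): Centre of the hexagon of the brass castle nut, on its axis, 65 mm above the table. 50 mm across flats, 30 mm high, flats 29 mm long; flat normals: this frame's x axis and 60 and 120 degrees from it (turns with the nut, z up). Above it a crown of radius 24 mm with six slots reaches 94 mm, the stud's end 100 mm. Below it a tube of radius 23 mm: free room beside the nut down to 15 mm above the table.
- nut (a joint): Turning of the castle nut in rad: 0 at the start (finger-tight), growing as it is turned clockwise seen from above (tightening). It stops at 4.6. Turning takes 0.3 N m, rising by 0.05 N m per rad; it stays where it is left and does not rise or sink.
- slot_a (a point): Point on the nut's axis at slot height (88 mm above the table); its x axis runs along one pair of opposite slots (each about 7 mm wide, over the middle of a flat). Turns with the nut.
- slot_b (a point): The same for the second pair of slots, 60 degrees from the first.
- slot_c (a point): The same for the third pair of slots, 120 degrees from the first.
- stud_end (a point): Centre of the end of the fixed steel stud (27 mm diameter) in the nut, 100 mm above the table. Its x axis runs along the cotter hole; a dark line 5.5 mm wide across the stud's end shows the same direction. The cotter pin is to be 5 mm thick; it is not part of this job.
- mat_top (a point): Centre of the top of the cork mat on which the shovel lies: 300 mm (its x) x 160 mm x 4 mm, fixed on the table. The shovel starts along its x axis, with the lip to +x.
- shovel_grip (a point): Middle of the grip of the hand shovel's wooden handle. Shovel frame: x from the handle to the lip, z up. The handle is 22 mm wide (y), 20 mm high and runs from 85 mm behind to 40 mm ahead of this point, where the back wall of the blade stands; this point is 40 mm above the blade's underside and 190 mm behind the lip. Shovel 0.25 kg.
- shovel_lip (a point): Middle of the open front edge of the shovel, on the underside. The flat steel blade is 150 mm long, 124 mm wide, 4 mm thick, with side walls 22 mm high up to 20 mm from the lip and a back wall 32 mm high. The sheet is slippery: blocks begin to slide at a tilt of about 15 to 21 degrees.
- shovel_blade (a point): Centre of the blade's upper face (75 mm behind the lip, 4 mm above the underside).
- block1_mid (a point): Centre of a grey concrete block 60 x 34 x 30 mm (its x, y, z; 90 g) that starts on the shovel's blade, long side across the blade. Some of the blocks are absent.
- block2_mid (a point): Centre of a grey concrete block 60 x 34 x 30 mm (its x, y, z; 90 g) that starts on the shovel's blade, long side across the blade. Some of the blocks are absent.
- block3_mid (a point): Centre of a grey concrete block 60 x 34 x 30 mm (its x, y, z; 90 g) that starts on the shovel's blade, long side across the blade. Some of the blocks are absent.
- block4_mid (a point): Centre of a grey concrete block of the same kind, 60 x 34 x 30 mm (its x, y, z; 90 g), that starts lying on the table. Some of the blocks are absent.
- block5_mid (a point): Centre of a grey concrete block of the same kind, 60 x 34 x 30 mm (its x, y, z; 90 g), that starts lying on the table. Some of the blocks are absent.
- block6_mid (a point): Centre of a grey concrete block of the same kind, 60 x 34 x 30 mm (its x, y, z; 90 g), that starts lying on the table. Some of the blocks are absent.
- block7_mid (a point): Centre of a grey concrete block of the same kind, 60 x 34 x 30 mm (its x, y, z; 90 g), that starts lying on the table. Some of the blocks are absent.
- foot: The fixed stand foot: pan, nut post, and between them a flat bar 80 mm wide, 8 mm high, and a round flange of radius 48 mm, 12 mm high. Origin on the table, 90 mm from the pan's centre towards the nut.
- shovel: The hand shovel; origin at the centre of the blade's underside.
- pot_mid (a point): Bystander: upturned terracotta flower pot, 124 mm wide at the bottom, 105 mm high; point 50 mm up its axis.
- jar_mid (a point): Bystander: white jar, 68 mm wide, 85 mm high; point half-way up.
- tape_mid (a point): Bystander: roll of tape lying flat, 100 mm wide, 24 mm high; its centre.
Things that resemble listed ones, but are neither listed nor needed, are in the scene too. Leave any brown or yellow look-alike of the part that bears block6_mid alone. Leave any brown look-alike of the part that bears block7_mid alone.

How it is judged:
On the way, in this order (a step that is already met when the one before it is completed fails the run):
1. the shovel's lip is pressed on the pan's rim, reaching over the pan, with its blocks still on the blade (contact force between shovel and foot above 1 N and x of shovel_lip in the frame of pan_floor between -0.085 and 0.085 m and y of shovel_lip in the frame of pan_floor between -0.085 and 0.085 m and height (world z) of shovel_lip above 0.03 m and distance between each of block1_mid, block2_mid, block3_mid and shovel_blade below 0.1 m), for 0.1 s.
2. all blocks are in the pan and the empty shovel lies flat on its mat (x of block1_mid in the frame of pan_floor between -0.082 and 0.082 m and y of block1_mid in the frame of pan_floor between -0.082 and 0.082 m and z of each of block1_mid, block2_mid, block3_mid, block4_mid, block5_mid, block6_mid, block7_mid in the frame of pan_floor below 0.062 m and x of block2_mid in the frame of pan_floor between -0.082 and 0.082 m and y of block2_mid in the frame of pan_floor between -0.082 and 0.082 m and x of block3_mid in the frame of pan_floor between -0.082 and 0.082 m and y of block3_mid in the frame of pan_floor between -0.082 and 0.082 m and x of block4_mid in the frame of pan_floor between -0.082 and 0.082 m and y of block4_mid in the frame of pan_floor between -0.082 and 0.082 m and x of block5_mid in the frame of pan_floor between -0.082 and 0.082 m and y of block5_mid in the frame of pan_floor between -0.082 and 0.082 m and x of block6_mid in the frame of pan_floor between -0.082 and 0.082 m and y of block6_mid in the frame of pan_floor between -0.082 and 0.082 m and x of block7_mid in the frame of pan_floor between -0.082 and 0.082 m and y of block7_mid in the frame of pan_floor between -0.082 and 0.082 m and angle between shovel_grip's own z axis and vertical below 0.12 rad and height (world z) of shovel_blade below 0.022 m and x of shovel_blade in the frame of mat_top between -0.16 and 0.16 m and y of shovel_blade in the frame of mat_top between -0.08 and 0.08 m and x of shovel_grip in the frame of mat_top between -0.16 and 0.16 m and y of shovel_grip in the frame of mat_top between -0.08 and 0.08 m), for 0.2 s.
3. the nut is tightened by half a turn or more and its next slots are lined up with the cotter hole (value of joint nut between 3.05 and 4.2 rad and angle between the x axis of any of slot_a, slot_b, slot_c and the x axis of stud_end, either way round below 0.12 rad), for 0.2 s.
At the end, for the whole second after the job is handed in: Every block present is in the pan, below its rim; the shovel lies flat on the mat; the nut, turned clockwise by half a turn or more (3.05 to 4.2 rad), stands at the first line-up after that, a pair of slots within 0.12 rad of the cotter hole, and the shovel is at rest (all of step 2 and all of step 3 and linear speed of shovel below 0.03 m/s); the robot touches nothing.
It fails at once if the pot is pushed aside by more than 30 mm (distance of pot_mid from where it was at the start of the episode above 0.03 m).
It fails at once if the jar is pushed aside by more than 30 mm (distance of jar_mid from where it was at the start of the episode above 0.03 m).
It fails at once if the tape is pushed aside by more than 30 mm (distance of tape_mid from where it was at the start of the episode above 0.03 m).
Of block1, block2, block3 only 2 to 3 are there at a start; the rules pass over those that are not, and their reading is None.
Of block4, block5, block6, block7 only 2 to 4 are there at a start; the rules pass over those that are not, and their reading is None.
At some moment in a run one of block4, block5, block6, block7 may be knocked a few centimetres aside while the robot is not near it.
It also fails if it takes over 210 s, if anything falls off the work surface, if the arm or the gripper's body presses on something with over 40 N, if the wrist force passes 120 N, or if a joint passes its speed limit or range.

## Robot

A 6-joint arm with a two-finger parallel gripper is mounted at the origin on the work surface. World frame = base frame: x ahead of the robot, y to its left, z up, the work surface at z = 0. Lengths are in m, angles in rad, forces in N, time in s.
With the tool pointing down it reaches from about 0.425 to 0.95 m from the base axis. Payload 3.5 kg.
Tool frame: the origin (TCP) lies midway between the tips of the shut fingers; the grasp point (between the pads) lies 19 mm behind it; z points along the fingers, x is the direction in which the jaws open and shut, and the axes are right-handed (so a half turn about z gives the same grasp; the last joint's range is limited). The gripper opens to 85 mm and grips with 20 to 120 N. Pads are 22 mm wide; open, the fingers measure 114 mm over their backs; the gripper's body (76 mm by 85 mm) begins 54 mm behind the grasp point. The pads swing forward as they close: fully open they stand 13 mm farther back than shut.
Start: joints at [-1.435, 0.286, 1.577, -0, 1.279, -0.15], TCP at [0.19, -0.648, 0.231] pointing down, gripper open.
Joint ranges: [-2.77, 2.77], [-0.9, 2.22], [0.21, 2.48], [-1.53, 4.67], [0.24, 2.81], [-2.84, 2.84]. Speed limits (rad/s): [2.79, 2.79, 3.14, 3.14, 3.14, 3.14].

## Interface

Orientations are given as a unit quaternion [x, y, z, w].
In Python, from plant import readout, optics, ctrl gives the robot as it stands. The module is installed in compiled form; this text tells all that it offers.
- The arm moves only by the shell command python3 -m crank 'ROWS' [OPENING] [FORCE]. ROWS is text: rows parted by semicolons, each of 6 numbers parted by spaces: the shift along the tool's x, y, z in mm, then the turn, a rotation vector about the tool's x, y, z in rad. In form: dx dy dz ax ay az; .... A call has 1 to 5 rows; each row shifts and turns the commanded pose from where the row before left it, along the tool's axes as they then stand; what a row does not reach is not made up. A row lasts 1/8 s, in which the tool goes at most 62.5 mm and 10.7 degrees, less where a joint would pass 70% of its speed; a pose out of reach is approached as far as the arm can. A call is refused whole if a number of a shift passes 62.5 or a number of a turn 0.188, either way. A call with a gripper value outside its range is refused whole. OPENING is the opening, from -1 (shut) to 1 (fully open), set as the call begins (- or left out, the last holds). The fingers move at their own pace and stop on an object; FORCE is the grip in N (left out, the last holds). Time passes only in rows, so rows that do not move let the fingers close. It gives the time, the measured TCP pose, the force and the opening at its end, in the units of the state.
- readout.get_state(): the state, without advancing time (a new reading comes with each control period).
- optics.read_camera(name): name is "side" or "top"; returns the picture (400x640x3 uint8, red, green, blue); there is no depth.
- optics.calibration(name): a dict with "mtx" (3x3 intrinsics, pixels), "rvec" (rotation vector, rad) and "tvec" (3), from world to camera coordinates, as OpenCV has them. Camera axes: x right, y down, z forward; pixel columns grow to the right and rows downward; lengths in m; the calibration is good to about 2 mm. A picture is of the moment at which its call begins. calibration takes no time and is no camera call.
- ctrl.sign_off(): hands the job in, once; it reports no verdict.
Trained networks look in the newest picture that a camera, given by its name, has taken for a name from the list of things; names that differ only in an ending like _2 or _b are one class to them, and where a whole thing is asked for, a point or a joint stands for the part that bears it (a point fixed in the world has none). Each returns a list of dicts, best first, with "p" (0 to 1); they miss things now and then, are a little off and sometimes report something else, mostly with a low value. They report only what shows in the picture. A call takes as long as a camera call. They do not tell look-alikes from the thing itself.
- optics.recognise(camera, thing): "xy" ([column, row] as shares, 0 to 1, of the picture: columns of its width, rows of its height, amid what is visible of it).
The state is a dict: "time": time; "qpos": joint angles; "dq": joint speeds; "joint_efforts": joint torques, N m; "eef_pos": TCP position; "tcp_rot": TCP orientation; "contact_force": force on the tool from outside, world axes, zero at the start; "wrist_torque": the same for the moment, N m; "opening": opening from 0.0 (shut) to 1.0 (fully open).
Only numpy, scipy, OpenCV 4.12 (cv2) and the standard library are available. Lean on these libraries where they do the work, as an engineer would, in place of code of your own. Each camera call takes 0.05 s, during which the arm holds its last target.

## Working session

There is one attempt and no reset: what is moved stays moved. The work goes in short steps, Python scripts to look and compute and a shell command to move; the robot and the scene stay as the last step left them, time stands still between calls to the robot, and variables do not carry over. Pictures are saved under pics/ and viewed, and the job is handed in when it is done.

```bash
mkdir -p pics; ls; cat > h.py <<'E'
import numpy as np, cv2
from scipy.spatial.transform import Rotation as R
from plant import readout, optics, ctrl
def snap(cam,fn):
    im=optics.read_camera(cam); cv2.imwrite('pics/'+fn,cv2.cvtColor(im,cv2.COLOR_RGB2BGR)); return im
def cal(cam):
    c=optics.calibration(cam); return np.array(c['mtx'],float),np.array(c['rvec'],float),np.array(c['tvec'],float)
def ray(cam,uv,z):
    m,r,t=cal(cam); Rm=R.from_rotvec(r.ravel()).as_matrix(); o=-Rm.T@t.ravel()
    d=Rm.T@np.linalg.inv(m)@np.array([uv[0],uv[1],1.]); s=(z-o[2])/d[2]; return o+s*d
def proj(cam,p):
    m,r,t=cal(cam); q,_=cv2.projectPoints(np.array(p,float).reshape(-1,1,3),r,t,m,None); return q.reshape(-1,2)
def st(): return readout.get_state()
E
python3 - <<'E'
from h import *
for c in ['top','side']:
    snap(c,c+'0.png'); m,r,t=cal(c); Rm=R.from_rotvec(r.ravel()).as_matrix(); print(c,m.round(1).tolist(),(-Rm.T@t.ravel()).round(3),Rm.round(2).tolist())
s=st(); print(s)
E
```

```text
pics
top [[418.5, 0.0, 323.6], [0.0, 418.5, 193.1], [0.0, 0.0, 1.0]] [0.38  0.093 1.426] [[0.02, -1.0, 0.0], [-0.99, -0.02, -0.14], [0.14, -0.0, -0.99]]
side [[454.8, 0.0, 328.0], [0.0, 454.8, 201.6], [0.0, 0.0, 1.0]] [0.465 0.942 0.909] [[-0.99, -0.15, 0.02], [-0.12, 0.66, -0.74], [0.1, -0.73, -0.67]]
{'time': 0.1, 'qpos': array([-1.43502248e+00,  2.87105570e-01,  1.57803222e+00, -1.76131697e-05,
        1.27857066e+00, -1.49973937e-01]), 'dq': array([ 1.47401093e-03, -1.09432006e-03, -4.34201712e-03,  7.01071566e-04,
        6.34217645e-04, -2.17865142e-05]), 'joint_efforts': array([ 1.07225584e-03, -4.07294333e+01, -2.93698043e+01, -1.01840239e-04,
        3.40276194e-03,  5.49804341e-06]), 'eef_pos': array([ 0.1902264 , -0.6470288 ,  0.23006561]), 'tcp_rot': array([ 8.00586799e-01, -5.99215869e-01, -7.48720596e-04, -7.47420555e-04]), 'contact_force': array([0.36886331, 0.22704014, 0.15691386]), 'wrist_torque': array([-0.00295972,  0.0624567 , -0.03859262]), 'opening': 1.0021672442367375}
```

View pics/top0.png

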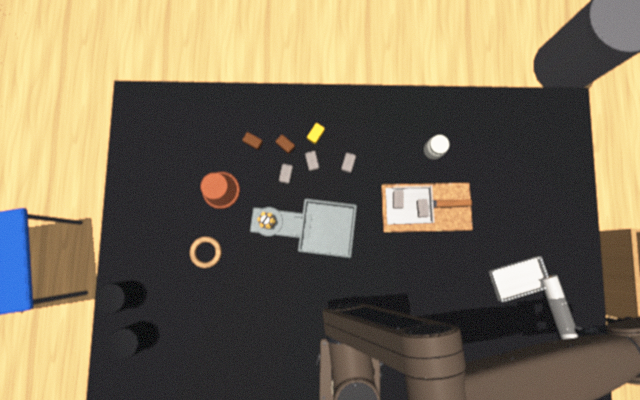

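View pics/side0.png

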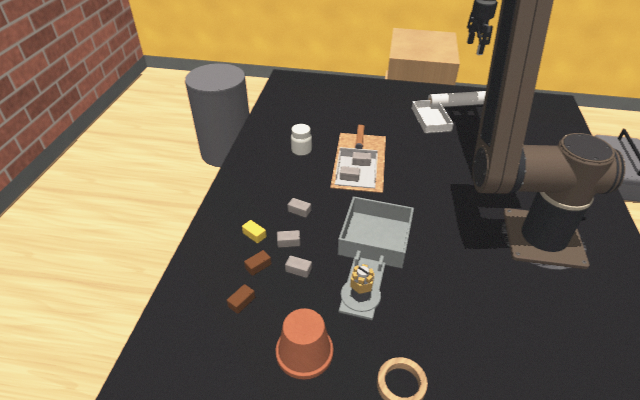

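```bash
python3 - <<'E'
from h import *
for c in ['top','side']:
    for th in ['block4_mid','block1_mid','shovel_grip','shovel_lip','shovel_blade','mat_top','pan_floor','nut_hex','stud_end','pot_mid','jar_mid','tape_mid']:
        r=optics.recognise(c,th); print(c,th,[(round(d['xy'][0]*640),round(d['xy'][1]*400),round(d['p'],2)) for d in r])
print(st()['time'])
E
```

```text
top block4_mid []
top block1_mid [(422, 207, 0.77), (415, 203, 0.65), (268, 225, 0.31)]
top shovel_grip [(268, 220, 0.72), (410, 204, 0.69), (316, 223, 0.69)]
top shovel_lip [(415, 204, 0.73), (434, 149, 0.69)]
top shovel_blade [(414, 202, 0.67), (266, 223, 0.39), (348, 164, 0.22)]
top mat_top [(441, 211, 0.92), (314, 162, 0.49), (416, 205, 0.33)]
top pan_floor [(317, 226, 0.92), (268, 223, 0.59), (420, 207, 0.24)]
top nut_hex [(265, 219, 0.52)]
top stud_end [(212, 262, 0.29), (271, 219, 0.26)]
top pot_mid [(219, 188, 0.85)]
top jar_mid [(442, 213, 0.64), (438, 149, 0.55)]
top tape_mid [(199, 257, 0.89), (268, 221, 0.37)]
side block4_mid [(372, 245, 0.37)]
side block1_mid [(362, 159, 0.68)]
side shovel_grip [(358, 165, 0.56)]
side shovel_lip [(359, 167, 0.57)]
side shovel_blade [(359, 166, 0.97)]
side mat_top [(368, 148, 0.65)]
side pan_floor [(372, 244, 0.79)]
side nut_hex [(360, 285, 0.68)]
side stud_end [(363, 271, 0.66)]
side pot_mid [(302, 347, 0.88)]
side jar_mid [(298, 141, 0.76), (367, 247, 0.34)]
side tape_mid [(403, 368, 0.9), (357, 163, 0.46)]
1.3
```

```bash
python3 - <<'E'
from h import *
im=cv2.imread('pics/top0.png')
cv2.imwrite('pics/c1.png',cv2.resize(im[110:270,230:490],None,fx=3,fy=3,interpolation=cv2.INTER_CUBIC))
im=cv2.imread('pics/side0.png')
cv2.imwrite('pics/c2.png',cv2.resize(im[120:320,230:430],None,fx=3,fy=3,interpolation=cv2.INTER_CUBIC))
E
```

```text
(no output)
```

View pics/c1.png

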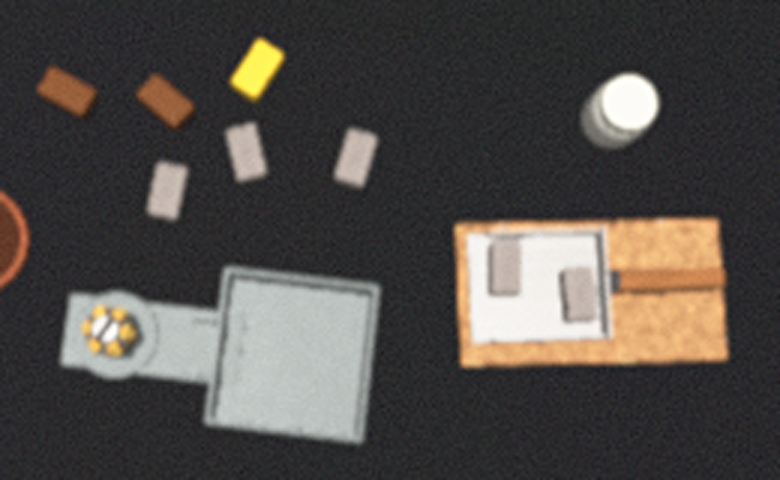

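View pics/c2.png

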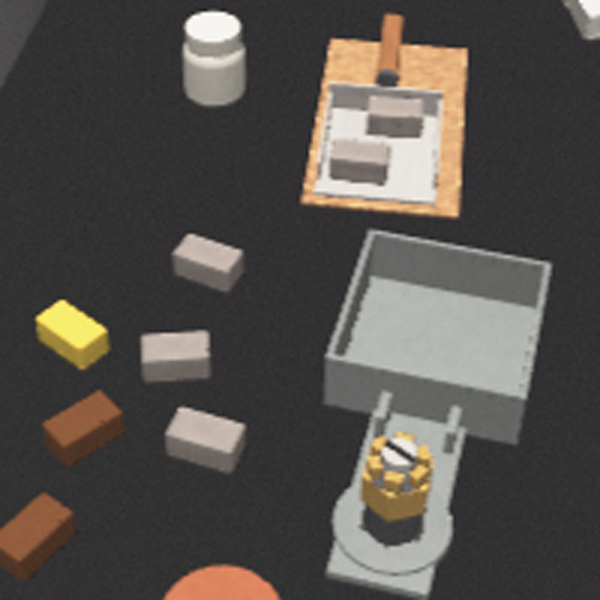

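```bash
cat >> h.py <<'E'
def rect(cam,mask,z,off=(0,0)):
    ys,xs=np.nonzero(mask); pts=np.array([ray(cam,(x+off[0],y+off[1]),z)[:2] for x,y in zip(xs,ys)],np.float32)
    c=pts.mean(0); mr=cv2.minAreaRect(pts*1000)
    w=(pts-c); ev,V=np.linalg.eigh(np.cov(w.T)); a=np.arctan2(V[1,1],V[0,1])
    return c,np.degrees(a),mr,len(pts)
E
python3 - <<'E'
from h import *
im=cv2.cvtColor(cv2.imread('pics/top0.png'),cv2.COLOR_BGR2RGB).astype(int)
r,g,b=im[...,0],im[...,1],im[...,2]
def comp(mask,win):
    x0,y0,x1,y1=win; k=mask[y0:y1,x0:x1].astype(np.uint8)
    n,l,s,_=cv2.connectedComponentsWithStats(k); i=1+np.argmax(s[1:,4]); return l==i,(x0,y0)
def show(n,res): c,a,mr,k=res; print(n,c.round(4),'major ang',round(a,1),'minrect c',np.round(mr[0],1),np.round(mr[1],1),round(mr[2],1),k)
bright=(r+g+b)>270
for n,w in {'bA':(275,160,297,187),'bB':(301,147,322,173),'bC':(338,150,360,176)}.items():
    m,o=comp(bright,w); show(n,rect('top',m,.03,o))
wood=(r-b>50)&(r<170)
m,o=comp(wood,(432,196,475,212)); show('handle',rect('top',m,.054,o)); print(m.sum())
mat=(r-b>50)|(bright)
m,o=comp(mat,(375,175,480,240)); show('mat',rect('top',m,.004,o))
pan=((r+g+b)>200)&(b>=r-5)
m,o=comp(pan,(245,190,362,265)); show('foot',rect('top',m,.03,o))
m,o=comp(r-b>60,(250,200,285,240)); show('nut',rect('top',m,.094,o))
print(im[203,440:475:4].tolist())
# base pixel
print(proj('top',[[0,0,0],[.5,0,0],[.5,.3,0]]))
E
```

```text
bA [0.6389 0.2232] major ang 170.0 minrect c [638.6 223.6] [38.4 64. ] 79.2 208
bB [0.6843 0.1349] major ang -166.4 minrect c [684.3 134.7] [64. 38.] 15.0 207
bC [0.6805 0.0101] major ang 163.8 minrect c [680.5  10.3] [37.4 64.8] 74.8 203
handle [ 0.5331 -0.33  ] major ang 93.2 minrect c [ 533.3 -330.5] [  6.6 109.2] 1.0 59
59Traceback (most recent call last):
  File "<stdin>", line 14, in <module>
  File "h.py", line 15, in rect
    ys,xs=np.nonzero(mask); pts=np.array([ray(cam,(x+off[0],y+off[1]),z)[:2] for x,y in zip(xs,ys)],np.float32)
                                          ~~~^^^^^^^^^^^^^^^^^^^^^^^^^^^
  File "h.py", line 9, in ray
    m,r,t=cal(cam); Rm=R.from_rotvec(r.ravel()).as_matrix(); o=-Rm.T@t.ravel()
          ~~~^^^^^
  File "h.py", line 7, in cal
    c=optics.calibration(cam); return np.array(c['mtx'],float),np.array(c['rvec'],float),np.array(c['tvec'],float)
ValueError: time passes only in moves, steps and waits
```

```bash
python3 - <<'E'
from h import *
import pickle
pickle.dump({c:optics.calibration(c) for c in('top','side')},open('cal.pkl','wb'))
E
cat >> h.py <<'E'
import pickle,os
if os.path.exists('cal.pkl'):
    CAL=pickle.load(open('cal.pkl','rb'))
    def cal(cam):
        c=CAL[cam]; return np.array(c['mtx'],float),np.array(c['rvec'],float),np.array(c['tvec'],float)
def box(c,yaw,sx,sy,z0,z1):
    P=[];cs,sn=np.cos(yaw),np.sin(yaw)
    for z in(z0,z1):
        for a,b in((-1,-1),(1,-1),(1,1),(-1,1)):
            x,y=a*sx/2,b*sy/2; P.append([c[0]+cs*x-sn*y,c[1]+sn*x+cs*y,z])
    return np.array(P)
EDG=[(0,1),(1,2),(2,3),(3,0),(4,5),(5,6),(6,7),(7,4),(0,4),(1,5),(2,6),(3,7)]
def draw(img,cam,P,win,f,col,edges=EDG):
    q=(proj(cam,P)-np.array(win[:2])+0.5)*f-0.5
    for a,b in edges: cv2.line(img,tuple(np.round(q[a]).astype(int)),tuple(np.round(q[b]).astype(int)),col,1,cv2.LINE_AA)
E
python3 - <<'E'
from h import *
im=cv2.cvtColor(cv2.imread('pics/top0.png'),cv2.COLOR_BGR2RGB).astype(int)
r,g,b=im[...,0],im[...,1],im[...,2]
def comp(mask,win):
    x0,y0,x1,y1=win; k=mask[y0:y1,x0:x1].astype(np.uint8)
    n,l,s,_=cv2.connectedComponentsWithStats(k); i=1+np.argmax(s[1:,4]); return l==i,(x0,y0)
def show(n,res): c,a,mr,k=res; print(n,c.round(4),'major ang',round(a,1),'minrect c',np.round(mr[0],1),np.round(mr[1],1),round(mr[2],1),k)
bright=(r+g+b)>270
m,o=comp((r-b>50)|(bright),(375,175,480,240)); show('mat',rect('top',m,.004,o))
m,o=comp(((r+g+b)>200)&(b>=r-5),(245,190,362,265)); show('foot',rect('top',m,.03,o))
m,o=comp(((r+g+b)>200)&(b>=r-5),(305,190,362,265)); show('pan',rect('top',m,.06,o))
m,o=comp(r-b>60,(250,200,285,240)); show('nut',rect('top',m,.094,o))
E
```

```text
mat [ 0.5341 -0.2597] major ang 92.0 minrect c [ 535.2 -260.6] [167.5 307. ] 2.1 4322
foot [0.4604 0.1225] major ang 85.2 minrect c [466.4 161.2] [348.3 183.4] 83.9 4069
pan [0.4564 0.0716] major ang -167.6 minrect c [455.4  75.6] [172.7 179.5] 84.3 2745
nut [0.4737 0.2549] major ang -145.5 minrect c [472.8 254.7] [16.1 12.7] 1.9 25
```

```bash
cat > ov.py <<'E'
from h import *
import sys
def overlay(cam,src,win,f,fn,pan,pyaw,nut,mat,myaw,sh=None,blocks=()):
    im=cv2.imread(src)[win[1]:win[3],win[0]:win[2]]
    im=cv2.resize(im,None,fx=f,fy=f,interpolation=cv2.INTER_CUBIC)
    D=lambda P,col,e=EDG: draw(im,cam,P,win,f,col,e)
    D(box(pan,pyaw,.17,.17,0,.06),(0,255,0)); D(box(pan,pyaw,.16,.16,.005,.06),(0,255,255))
    th=np.linspace(0,2*np.pi,25)
    for rr,z in((.0135,.1),(.024,.094),(.048,.012)):
        D(np.c_[nut[0]+rr*np.cos(th),nut[1]+rr*np.sin(th),0*th+z],(255,0,255),[(i,i+1) for i in range(24)])
    D(box(mat,myaw,.3,.16,0,.004),(255,0,0))
    if sh is not None:
        g,y=sh; c,s=np.cos(y),np.sin(y)
        at=lambda x:(g[0]+c*x,g[1]+s*x)
        zb=.004
        D(box(at(-.0225),y,.125,.022,zb+.03,zb+.05),(0,0,255)); D(box(at(.115),y,.15,.124,zb,zb+.004),(0,0,255))
    for c,y in blocks: D(box(c,y,.06,.034,0,.03),(0,128,255))
    cv2.imwrite(fn,im)
E
cat > fit.py <<'E'
from ov import *
a=np.radians(84.2)
pan=np.array([.4535,.0735]); py=a-np.pi/2
nut=pan+.2*np.array([np.cos(a),np.sin(a)])
mat=(.535,-.2605);my=np.radians(92)
sh=(np.array([.533,-.333]),np.radians(92))
B=[((.6385,.2235),np.radians(170)),((.6842,.1349),np.radians(14)),((.6804,.0102),np.radians(164.5))]
print(nut)
if __name__=='__main__':
    overlay('top','pics/top0.png',(240,125,490,275),3.2,'pics/o1.png',pan,py,nut,mat,my,sh,B)
    overlay('side','pics/side0.png',(230,110,430,310),3,'pics/o2.png',pan,py,nut,mat,my,sh,B)
E
python3 fit.py
```

```text
[0.47371126 0.27247614]
```

View pics/o1.png

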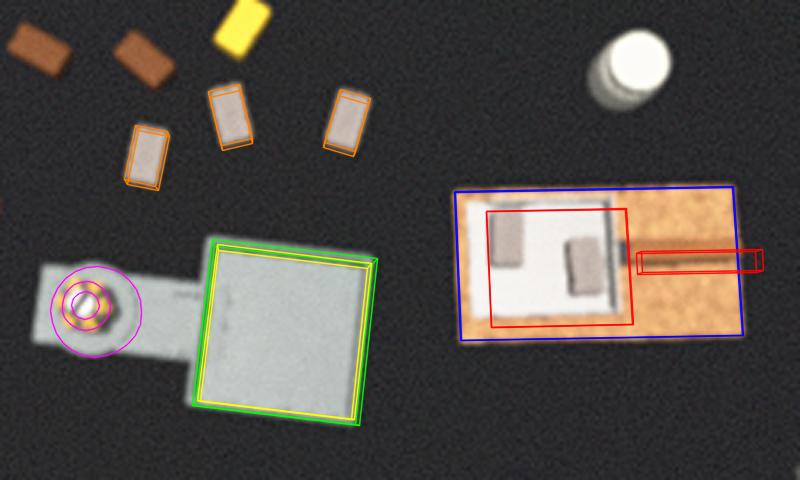

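View pics/o2.png

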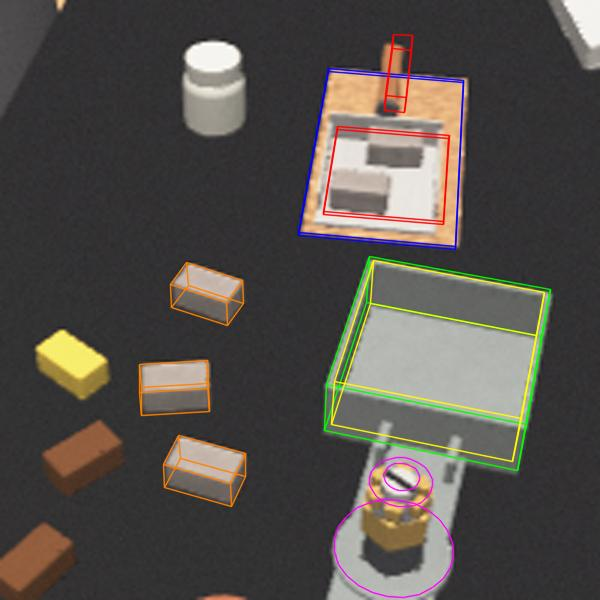

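```bash
sed -i 's/^pan=.*/pan=np.array([.455,.0755]); py=a-np.pi\/2/; s/^sh=.*/sh=(np.array([.5415,-.3135]),np.radians(92.5))/' fit.py
python3 fit.py
```

```text
[0.47521126 0.27447614]
```

View pics/o1.png

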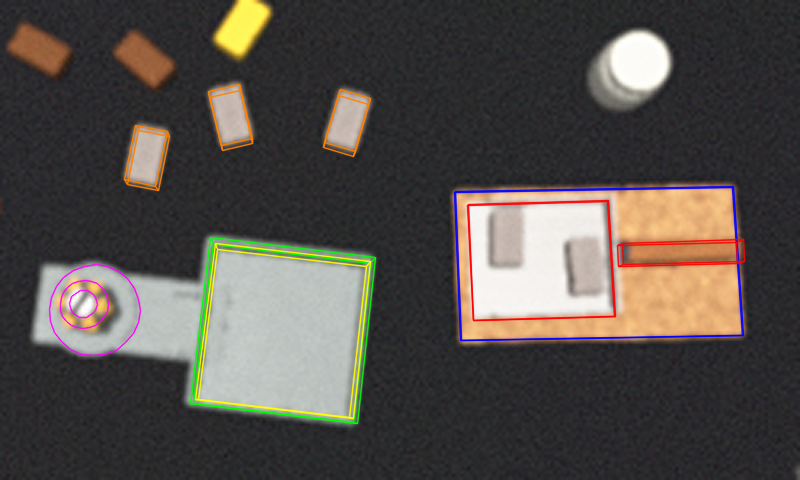

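View pics/o2.png

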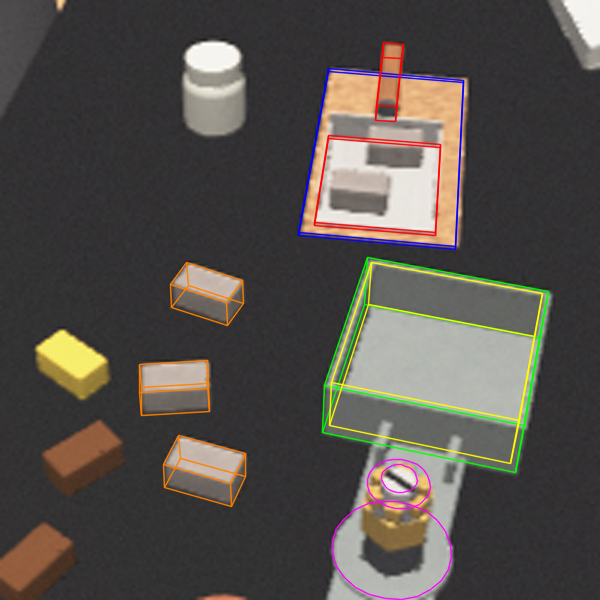

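```bash
cat >> h.py <<'E'
def down(yaw,pitch=0):
    # tool down, tool x at world yaw; pitch: rotate about world-horizontal tool x axis afterwards
    x=np.array([np.cos(yaw),np.sin(yaw),0]); z=np.array([0,0,-1.]); y=np.cross(z,x)
    return R.from_matrix(np.c_[x,y,z])
def pose():
    s=st(); return np.array(s['eef_pos']),R.from_quat(s['tcp_rot']),s
def plan(tp,tR,n=None,vmax=55,wmax=.17):
    p,r,s=pose(); tp=np.array(tp,float)
    rv=(r.inv()*tR).as_rotvec(); d=np.linalg.norm(tp-p)*1000
    k=n or max(1,int(np.ceil(max(d/vmax,np.abs(rv).max()/wmax))))
    print('from',p.round(4),'dist',round(d,1),'rot',rv.round(3),'rows',k)
    cp,cr=p,r
    for i in range(k):
        np_=p+(tp-p)*(i+1)/k; nr=r*R.from_rotvec(rv*(i+1)/k)
        dl=cr.inv().apply(np_-cp)*1000; dw=(cr.inv()*nr).as_rotvec()
        print(' '.join('%.0f'%v if abs(v)>=.5 else '0' for v in dl),' '.join('%.3f'%v if abs(v)>.0005 else '0' for v in dw),';')
        cp,cr=np_,nr
E
python3 - <<'E'
from h import *
plan([.541,-.2955,.15],down(np.radians(2.5)))
E
```

```text
from [ 0.1903 -0.6476  0.2313] dist 503.6 rot [-0.     0.    -1.329] rows 10
-24 -44 8 0 0 -0.133 ;
-18 -46 8 0 0 -0.133 ;
-12 -48 8 0 0 -0.133 ;
-5 -49 8 0 0 -0.133 ;
1 -50 8 0 0 -0.133 ;
8 -49 8 0 0 -0.133 ;
14 -48 8 0 0 -0.133 ;
21 -45 8 0 0 -0.133 ;
26 -42 8 0 0 -0.133 ;
32 -38 8 0 0 -0.133 ;
```

Candidates for the shovel: the steel blade with brown handle on the cork mat (top px 410–470, 203), and the white tray with pale handle (top px 520,280 / 560,307), which is off the mat. The nut at (267,220) has no rival. For loose blocks there are three grey ones at (286,173), (311,160), (348,162), against two brown ones (252,140), (285,143) and a yellow one (316,132). Crop c1 confirms that I want the shovel on the mat and the grey blocks.

```bash
python3 -m crank '-24 -44 8 0 0 -0.133; -18 -46 8 0 0 -0.133; -12 -48 8 0 0 -0.133; -5 -49 8 0 0 -0.133; 1 -50 8 0 0 -0.133' 1 100; python3 -m crank '8 -49 8 0 0 -0.133; 14 -48 8 0 0 -0.133; 21 -45 8 0 0 -0.133; 26 -42 8 0 0 -0.133; 32 -38 8 0 0 -0.133'; python3 - <<'E'
from h import *
plan([.541,-.2955,.15],down(np.radians(2.5)))
snap('top','t1.png');snap('side','s1.png')
E
```

```text
time: 1.92
eef_pos: [0.3658, -0.4699, 0.1913]
tcp_rot: [0.953, -0.303, 0.0, 0.0]
contact_force: [0.3, 0.1, -0.6]
opening: 1.002
time: 2.55
eef_pos: [0.5408, -0.2934, 0.1514]
tcp_rot: [1.0, 0.025, 0.0, 0.0]
contact_force: [0.4, -0.1, -0.1]
opening: 1.001
from [ 0.5408 -0.2934  0.1514] dist 2.5 rot [ 0.    -0.     0.006] rows 1
0 2 1 0 0 0.006 ;
```

View pics/s1.png

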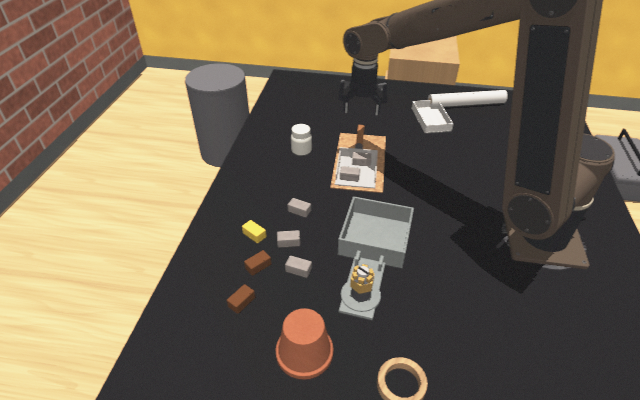

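The picture shows the fingers straddling above the brown handle (side px 362,108), so I'll descend.

```bash
python3 -m crank '0 2 40 0 0 0; 0 0 40 0 0 0; 0 0 30 0 0 0; 0 0 18 0 0 0; 0 0 0 0 0 0'; python3 -m crank '0 0 0 0 0 0; 0 0 0 0 0 0' ; python3 - <<'E'
from h import *
im=snap('side','s2.png')
cv2.imwrite('pics/s2c.png',cv2.cvtColor(cv2.resize(im[70:200,290:440],None,fx=4,fy=4,interpolation=cv2.INTER_CUBIC),cv2.COLOR_RGB2BGR))
E
```

```text
time: 3.28
eef_pos: [0.5388, -0.2965, 0.0221]
tcp_rot: [1.0, 0.022, -0.001, -0.001]
contact_force: [0.7, 0.0, 0.7]
opening: 1.003
time: 3.52
eef_pos: [0.5408, -0.2975, 0.0252]
tcp_rot: [1.0, 0.022, 0.001, 0.001]
contact_force: [0.5, -0.2, 0.6]
opening: 0.996
```

View pics/s2c.png

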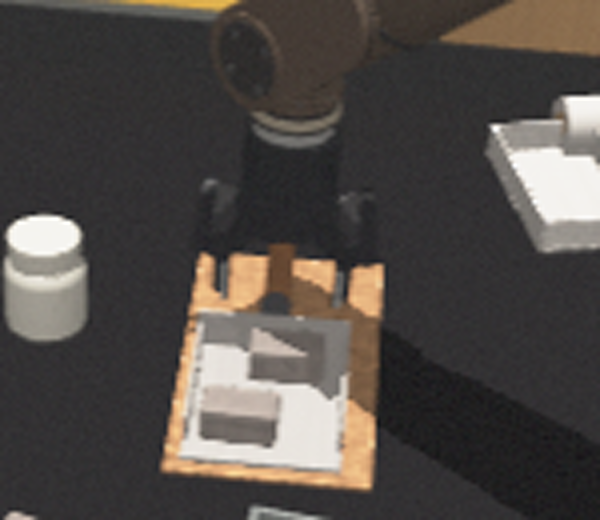

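Handle (crop 280,270) sits centred between the fingers (222 / 340). Closing.

```bash
python3 -m crank '0 0 2 0 0 0; 0 0 0 0 0 0; 0 0 0 0 0 0; 0 0 0 0 0 0; 0 0 0 0 0 0' -1 115; python3 -m crank '0 0 0 0 0 0; 0 0 0 0 0 0; 0 0 0 0 0 0'
```

```text
time: 4.2
eef_pos: [0.5402, -0.297, 0.0218]
tcp_rot: [1.0, 0.023, 0.0, 0.0]
contact_force: [-0.3, -0.7, 2.6]
opening: 0.237
time: 4.58
eef_pos: [0.5401, -0.297, 0.0218]
tcp_rot: [1.0, 0.022, 0.0, 0.0]
contact_force: [0.5, -0.7, 2.7]
opening: 0.245
```

```bash
python3 -m crank '0 0 -6 0 0 0; 0 0 -10 0.02 0 0; 0 0 -15 0.03 0 0; 0 0 -20 0.03 0 0; 0 0 -20 0 0 0'; python3 -m crank '0 0 -15 0 0 0; 0 0 0 0 0 0'; python3 - <<'E'
from h import *
im=snap('side','s3.png')
cv2.imwrite('pics/s3c.png',cv2.cvtColor(cv2.resize(im[50:200,270:440],None,fx=4,fy=4,interpolation=cv2.INTER_CUBIC),cv2.COLOR_RGB2BGR))
E
```

```text
time: 5.2
eef_pos: [0.5393, -0.2997, 0.0924]
tcp_rot: [0.999, 0.022, -0.002, -0.04]
contact_force: [0.2, -0.3, -5.4]
opening: 0.237
time: 5.45
eef_pos: [0.5408, -0.3014, 0.109]
tcp_rot: [0.999, 0.023, 0.0, -0.039]
contact_force: [0.1, 0.2, -5.1]
opening: 0.237
```

View pics/s3c.png

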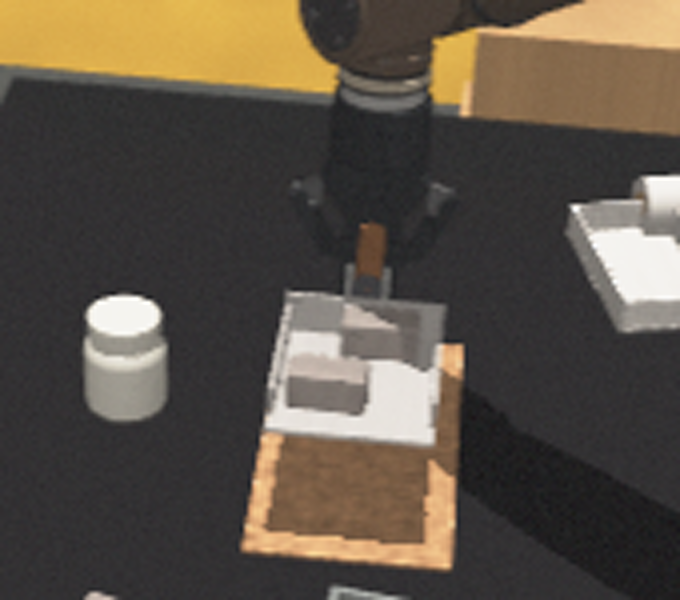

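```bash
cat >> h.py <<'E'
# shovel rigid in tool: grasp-time tool pose and shovel pose
G_R=down(np.radians(2.55)); G_p=np.array([.5401,-.297,.0218]); 
def shR(yaw,pitch=0): return R.from_euler('z',yaw)*R.from_euler('y',-pitch)
def shovel(pitch=0., yaw=0.,gp=np.array([.5415,-.3135,.044])):
    p,r,s=pose(); rel=G_R.inv()
    A=rel*shR(np.radians(92.5)); off=rel.apply(gp-G_p)
    # slip rotation about grasp axis (tool x through grasp pt 19mm behind tcp)
    S=R.from_rotvec([pitch,0,0]); c=np.array([0,0,-.019])
    A=S*A; off=c+S.apply(off-c)
    return p+r.apply(off), r*A
def shwire(g,Rr):
    P=[box((-.0225,0),0,.125,.022,-.01,.01),box((.115,0),0,.15,.124,-.04,-.036),box((.042,0),0,.004,.124,-.04,-.008)]
    return [g+Rr.apply(q) for q in P]
def shov_ov(cam,im,win,f,fn,pitch=0):
    g,Rr=shovel(pitch); o=cv2.resize(cv2.cvtColor(im,cv2.COLOR_RGB2BGR)[win[1]:win[3],win[0]:win[2]],None,fx=f,fy=f,interpolation=cv2.INTER_CUBIC)
    for P in shwire(g,Rr): draw(o,cam,P,win,f,(0,0,255))
    cv2.imwrite('pics/'+fn,o)
    print('grip',g.round(4),'lip',(g+Rr.apply([.19,0,-.04])).round(4),'x dir',Rr.apply([1,0,0]).round(3),'z',Rr.apply([0,0,1]).round(3))
E
python3 - <<'E'
from h import *
im=cv2.cvtColor(cv2.imread('pics/s3.png'),cv2.COLOR_BGR2RGB)
shov_ov('side',im,(290,80,430,200),5,'o3.png')
E
```

```text
grip [ 0.5416 -0.319   0.1285] lip [ 0.533  -0.1266  0.1037] x dir [-0.044  0.996  0.079] z [ 0.003 -0.079  0.997]
```

View pics/o3.png

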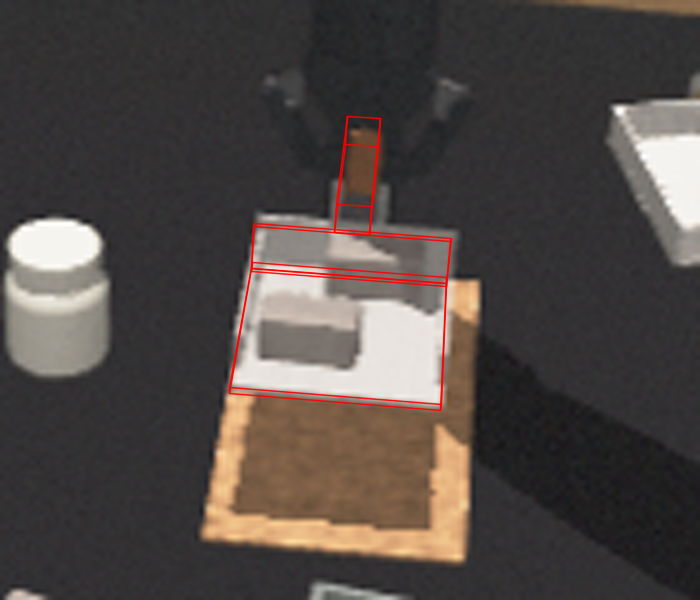

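```bash
cat >> h.py <<'E'
def tcp_for(lip=None,yaw=0,pitch=0,at=(.19,0,-.04)):
    # tool pose that brings shovel point 'at' (grip frame) to lip with yaw(deg), pitch(deg, lip up)
    Rr=shR(np.radians(yaw),np.radians(pitch)); rel=G_R.inv(); A=rel*shR(np.radians(92.5)); off=rel.apply(np.array([.5415,-.3135,.044])-G_p)
    tR=Rr*A.inv(); g=np.array(lip)-Rr.apply(at); return g-tR.apply(off),tR
PAN=np.array([.4545,.0745]); PY=np.radians(-5.8)
def panw(x,y): c,s=np.cos(PY),np.sin(PY); return PAN+np.array([c*x-s*y,s*x+c*y])
def topan(p): c,s=np.cos(PY),np.sin(PY); d=np.array(p[:2])-PAN; return np.array([c*d[0]+s*d[1],-s*d[0]+c*d[1]])
E
python3 - <<'E'
from h import *
l=panw(.008,-.05); print(l)
plan(*tcp_for([*l,.095],88,4),vmax=26)
E
```

```text
[0.45740623 0.02394751]
from [ 0.5401 -0.3008  0.1077] dist 175.3 rot [-0.009  0.005  0.079] rows 7
-12 -22 3 -0.001 0.001 0.011 ;
-12 -22 3 -0.001 0.001 0.011 ;
-12 -22 3 -0.001 0.001 0.011 ;
-13 -22 3 -0.001 0.001 0.011 ;
-13 -21 3 -0.001 0.001 0.011 ;
-13 -21 3 -0.001 0.001 0.011 ;
-13 -21 3 -0.001 0.001 0.011 ;
```

```bash
python3 -m crank '-6 -11 0 0 0 0.01; -12 -20 0 0 0 0.012; -12 -22 1 0 0 0.012; -13 -22 1 0 0 0.012; -13 -22 1 0 0 0.012'; python3 -m crank '-13 -22 1 0 0 0.012; -12 -20 1 0 0 0.01; -6 -10 0 0 0 0; 0 0 0 0 0 0; 0 0 0 0 0 0'; python3 - <<'E'
from h import *
l=panw(.008,-.05)
plan(*tcp_for([*l,.07],88,3),vmax=15)
im=snap('side','s4.png'); shov_ov('side',im,(280,100,430,260),4.6,'o4.png')
im=snap('top','t4.png'); shov_ov('top',im,(270,150,470,290),4,'o4t.png')
E
```

```text
time: 6.12
eef_pos: [0.4804, -0.2029, 0.1109]
tcp_rot: [0.999, -0.007, -0.003, -0.041]
contact_force: [-0.0, 0.2, -4.2]
opening: 0.239
time: 6.75
eef_pos: [0.4526, -0.1528, 0.1145]
tcp_rot: [0.999, -0.018, -0.002, -0.04]
contact_force: [-1.0, -0.6, -5.9]
opening: 0.241
from [ 0.4526 -0.1528  0.1145] dist 36.0 rot [-0.027  0.006 -0.001] rows 3
-1 0 12 -0.009 0.002 0 ;
-1 0 12 -0.009 0.002 0 ;
-1 0 12 -0.009 0.002 0 ;
grip [ 0.4528 -0.1712  0.1354] lip [0.4596 0.0212 0.1105] x dir [0.036 0.996 0.079] z [ 0.003 -0.079  0.997]
grip [ 0.4528 -0.1712  0.1353] lip [0.4596 0.0212 0.1105] x dir [0.037 0.996 0.079] z [ 0.003 -0.079  0.997]
```

View pics/o4.png

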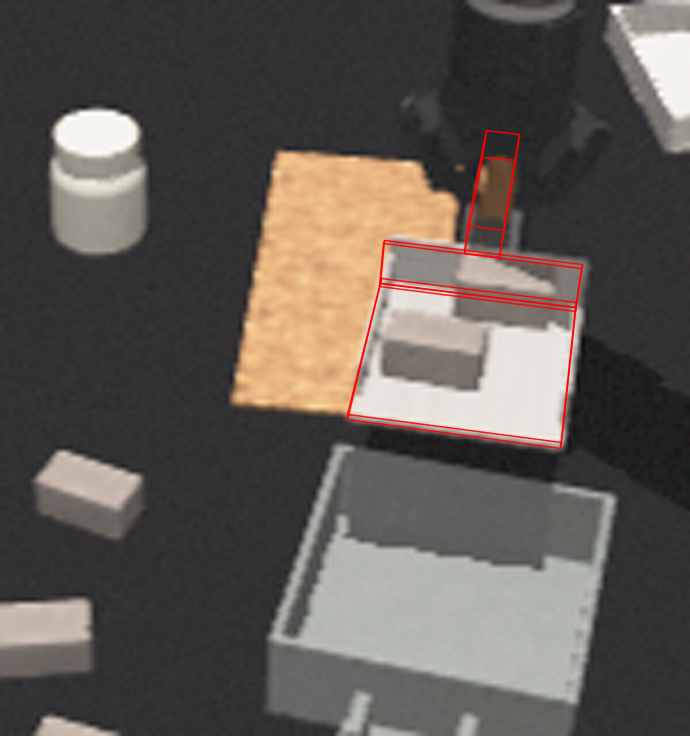

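View pics/o4t.png

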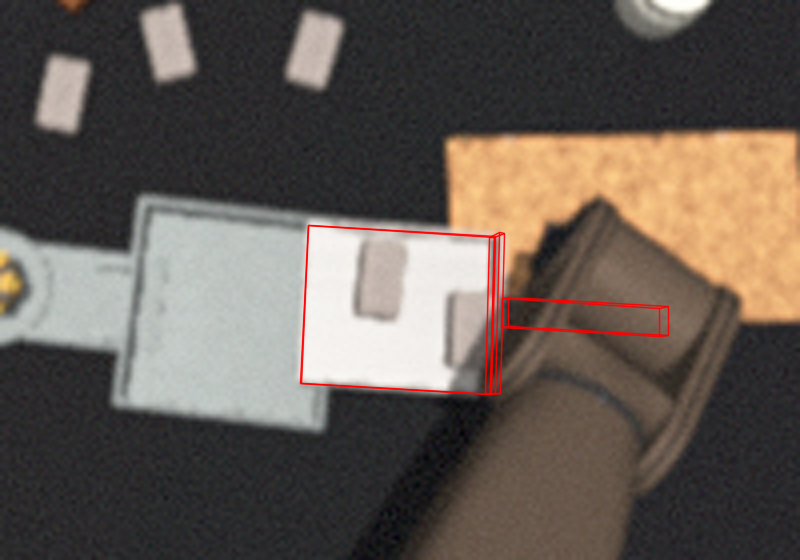

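```bash
python3 -m crank '-3 0 12 -0.01 0 0; -3 0 14 -0.01 0 0; 0 0 10 0 0 0; 0 0 0 0 0 0'; python3 -m crank '0 0 4 0 0 0; 0 0 0 0 0 0';python3 -m crank '0 0 4 0 0 0; 0 0 0 0 0 0'
```

```text
time: 7.35
eef_pos: [0.445, -0.1488, 0.0769]
tcp_rot: [0.999, -0.017, -0.004, -0.031]
contact_force: [-0.2, 1.0, -3.7]
opening: 0.242
time: 7.6
eef_pos: [0.4462, -0.1494, 0.0746]
tcp_rot: [0.999, -0.017, -0.003, -0.03]
contact_force: [-0.1, 1.1, -2.8]
opening: 0.24
time: 7.85
eef_pos: [0.4461, -0.149, 0.0705]
tcp_rot: [0.999, -0.018, -0.003, -0.03]
contact_force: [0.7, -1.2, -2.5]
opening: 0.24
```

```bash
python3 -m crank '0 0 3 0 0 0; 0 0 0 0 0 0'; python3 -m crank '0 0 3 0 0 0; 0 0 0 0 0 0; 0 0 0 0 0 0';  python3 - <<'E'
from h import *
im=snap('side','s5.png'); shov_ov('side',im,(280,100,430,260),4.6,'o5.png')
print(st()['contact_force'],st()['wrist_torque'])
E
```

```text
time: 8.1
eef_pos: [0.4469, -0.1491, 0.0683]
tcp_rot: [0.999, -0.018, -0.002, -0.03]
contact_force: [-0.2, 0.6, -0.4]
opening: 0.24
time: 8.48
eef_pos: [0.4475, -0.1492, 0.066]
tcp_rot: [0.999, -0.018, -0.001, -0.03]
contact_force: [-0.3, -0.8, 4.8]
opening: 0.241
grip [ 0.4476 -0.1671  0.0872] lip [0.4546 0.0248 0.0586] x dir [0.037 0.998 0.06 ] z [ 0.001 -0.06   0.998]
[ 0.14277623 -1.58954324  4.93187585] [ 0.69790418 -0.45116047 -0.02970143]
```

View pics/o5.png

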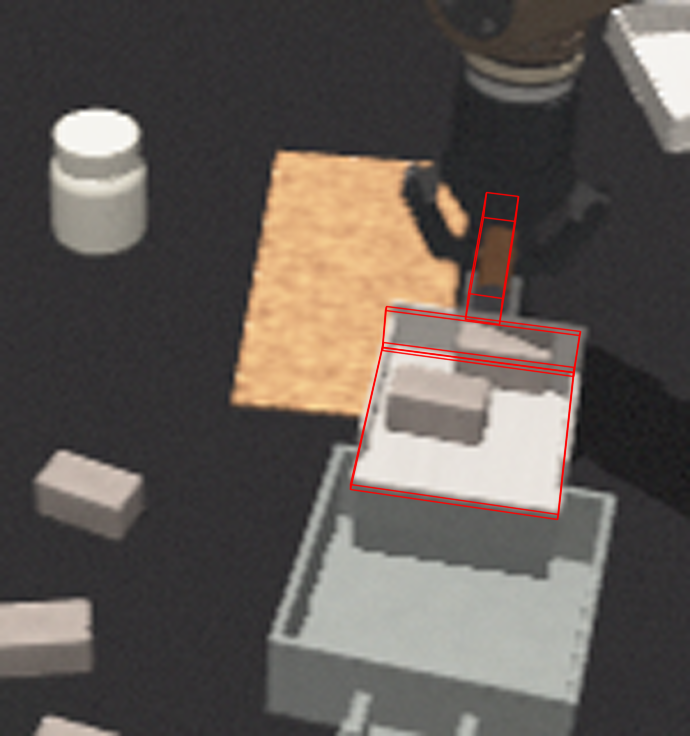

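```bash
cat >> h.py <<'E'
def pathrows(poses):
    cp,cr,_=pose()
    for tp,tR in poses:
        dl=cr.inv().apply(tp-cp)*1000; dw=(cr.inv()*tR).as_rotvec()
        print(' '.join('%.1f'%v if abs(v)>=.1 else '0' for v in dl),' '.join('%.3f'%v if abs(v)>.002 else '0' for v in dw),';',end=' ')
        cp,cr=tp,tR
    print()
E
python3 - <<'E'
from h import *
g,Rr=shovel(); piv=(.155,0,-.04); w=g+Rr.apply(piv); print(w)
yaw=np.degrees(np.arctan2(*Rr.apply([1,0,0])[1::-1])); print(yaw)
pathrows([tcp_for(w+[0,0,.003*min(1,(i+1)/3)],yaw,3.4-3.6*(i+1),piv) for i in range(10)])
E
```

```text
[ 0.4533076  -0.01006533  0.05650678]
87.86054306074607
0 -1.5 -9.7 -0.063 0.003 0 ; 0 -1.4 -9.7 -0.063 0 0 ; 0 -1.3 -9.7 -0.063 0 0 ; 0 -1.4 -8.7 -0.063 0 0 ; 0 -1.4 -8.7 -0.063 0 0 ; 0 -1.4 -8.7 -0.063 0 0 ; 0 -1.4 -8.7 -0.063 0 0 ; 0 -1.4 -8.7 -0.063 0 0 ; 0 -1.4 -8.7 -0.063 0 0 ; 0 -1.4 -8.7 -0.063 0 0 ;
```

```bash
python3 -m crank '0 -1.5 -9.7 -0.063 0 0; 0 -1.4 -9.7 -0.063 0 0; 0 -1.4 -9.7 -0.063 0 0; 0 -1.4 -8.7 -0.063 0 0; 0 -1.4 -8.7 -0.063 0 0'; python3 -m crank '0 -1.4 -8.7 -0.063 0 0; 0 0 0 0 0 0; 0 0 0 0 0 0';  python3 - <<'E'
from h import *
im=snap('side','s6.png'); shov_ov('side',im,(280,80,430,260),3.5,'o6.png')
print(st()['contact_force'],st()['qpos'].round(2))
E
```

```text
time: 9.15
eef_pos: [0.4465, -0.1384, 0.1108]
tcp_rot: [0.992, -0.017, -0.006, 0.128]
contact_force: [0.1, 0.5, 2.3]
opening: 0.239
time: 9.52
eef_pos: [0.4464, -0.1349, 0.1178]
tcp_rot: [0.987, -0.017, -0.007, 0.158]
contact_force: [0.2, 2.1, -0.1]
opening: 0.243
grip [ 0.4469 -0.144   0.1441] lip [0.4523 0.024  0.0469] x dir [ 0.032  0.95  -0.312] z [0.018 0.311 0.95 ]
[-0.86166578  2.43139353  1.47831055] [-0.35 -0.06  2.2  -0.38  0.94 -0.1 ]
```

View pics/o6.png

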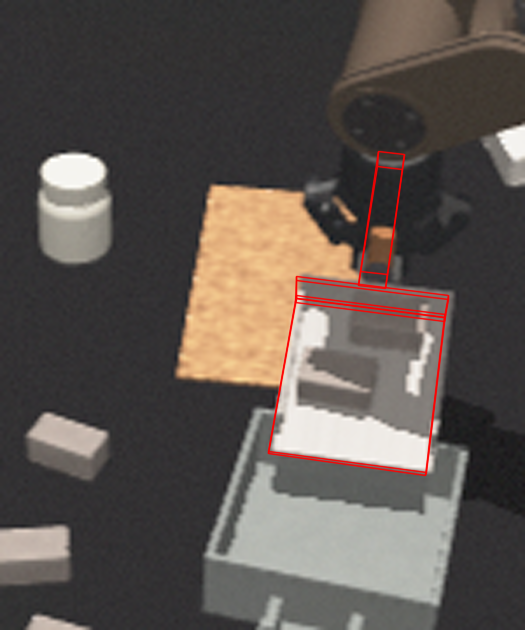

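```bash
python3 -m crank '0 -1.4 -8.7 -0.063 0 0; 0 -1.4 -8.7 -0.063 0 0; 0 0 0 0 0 0; 0 0 0 0 0 0; 0 0 0 0 0 0';  python3 - <<'E'
from h import *
im=snap('side','s7.png'); shov_ov('side',im,(280,80,430,260),3.5,'o7.png')
print(st()['contact_force'],st()['qpos'].round(2))
E
```

```text
time: 10.2
eef_pos: [0.4473, -0.127, 0.1338]
tcp_rot: [0.975, -0.017, -0.007, 0.22]
contact_force: [0.2, 1.6, 2.0]
opening: 0.239
grip [ 0.4479 -0.1325  0.161 ] lip [0.4529 0.0219 0.0433] x dir [ 0.031  0.903 -0.429] z [0.021 0.429 0.903]
[1.01433828 2.40674336 2.0591358 ] [-0.27 -0.07  2.21 -0.53  0.97  0.06]
```

View pics/o7.png

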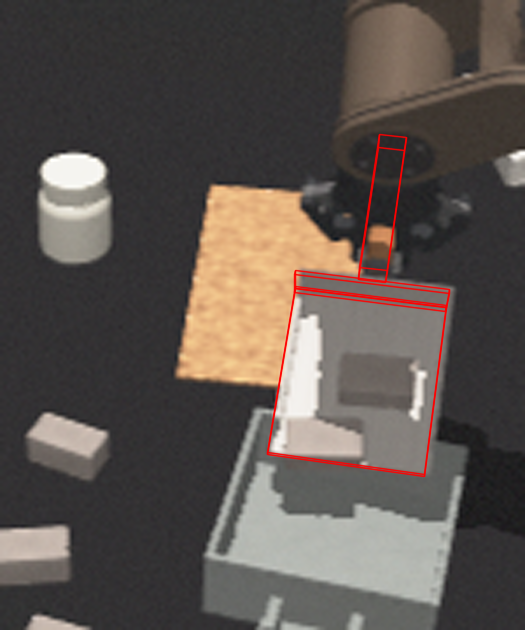

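```bash
python3 -m crank '0 -1.4 -8.7 -0.063 0 0; 0 -1 -6 -0.04 0 0; 0 0 0 0 0 0; 0 0 0 0 0 0; 0 0 0 0 0 0';  python3 - <<'E'
from h import *
im=snap('side','s8.png'); shov_ov('side',im,(280,80,430,260),3.5,'o8.png')
print(st()['contact_force'],st()['qpos'].round(2))
E
```

```text
time: 10.88
eef_pos: [0.4479, -0.1182, 0.1461]
tcp_rot: [0.963, -0.016, -0.007, 0.27]
contact_force: [0.7, 3.0, 4.8]
opening: 0.239
grip [ 0.4486 -0.1208  0.1736] lip [0.4531 0.0206 0.0406] x dir [ 0.028  0.854 -0.52 ] z [0.023 0.52  0.854]
[1.23328248 1.47153409 5.64621903] [-0.2  -0.07  2.2  -0.65  1.02  0.19]
```

View pics/o8.png

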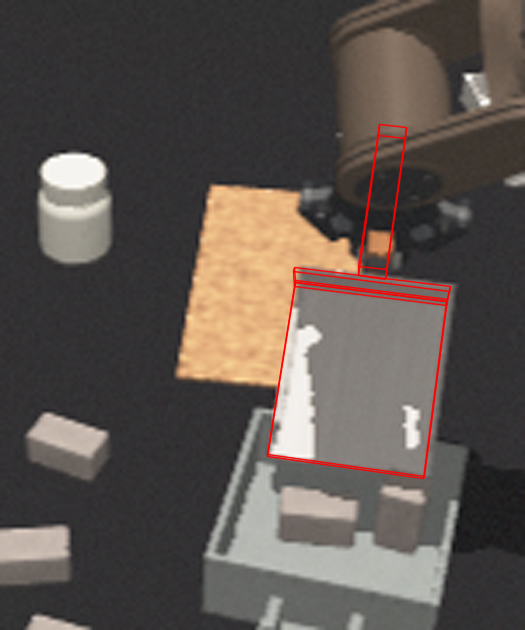

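```bash
python3 - <<'E'
from h import *
g,Rr=shovel(); lip=g+Rr.apply([.19,0,-.04])
pathrows([tcp_for(lip+[0,-.005*i,.03*i],88,-31.3+6*max(0,i-2)) for i in (1,2,3,4,5)])
E
```

```text
-0.3 19.9 -22.9 0 0.005 0 ; 0.2 19.9 -23.0 0 0 0 ; 0.2 20.8 -4.8 0.105 0 0 ; 0.2 18.2 -6.8 0.105 0 0 ; 0.2 15.5 -8.4 0.105 0 0 ;
```

```bash
python3 -m crank '0 16 -25 0 0 0; 0 20 -23 0 0 0; 0 21 -5 0.105 0 0; 0 18 -7 0.105 0 0; 0 15.5 -8.4 0.105 0 0'; python3 - <<'E'
from h import *
m=np.array([.5415,-.3135,.044])
plan(*tcp_for(m+[0,0,.1],92.5,0,(0,0,0)),vmax=35,wmax=.1)
snap('side','s9.png'); 
E
```

```text
time: 11.55
eef_pos: [0.4453, -0.1648, 0.2464]
tcp_rot: [0.993, -0.016, -0.007, 0.115]
contact_force: [0.5, -0.8, -3.8]
opening: 0.241
from [ 0.4453 -0.1648  0.2464] dist 204.9 rot [ 0.229  0.019 -0.077] rows 6
17 16 25 0.038 0.003 -0.013 ;
16 17 24 0.038 0.003 -0.013 ;
16 19 24 0.038 0.003 -0.013 ;
16 20 23 0.038 0.003 -0.013 ;
16 21 22 0.038 0.003 -0.013 ;
15 22 22 0.038 0.003 -0.013 ;
```

View pics/s9.png

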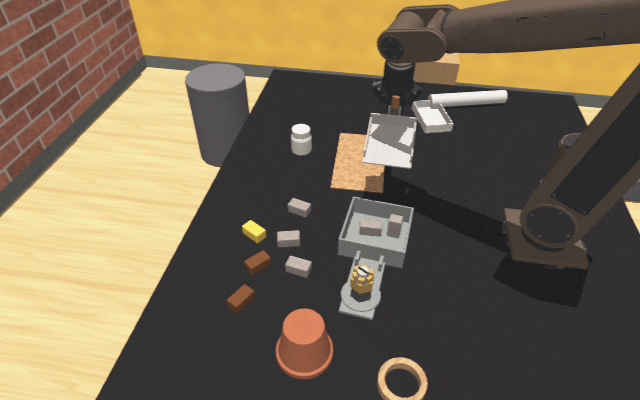

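Both blade blocks lie in the pan (side px 371,227 and 395,226) and the shovel is empty. I'll take it back to the mat.

```bash
python3 -m crank '17 16 25 0.038 0.003 -0.013; 16 17 24 0.038 0.003 -0.013; 16 19 24 0.038 0.003 -0.013; 16 20 23 0.038 0.003 -0.013; 16 21 22 0.038 0.003 -0.013'; python3 -m crank '15 22 15 0.038 0.003 -0.013; 0 0 0 0 0 0';  python3 - <<'E'
from h import *
m=np.array([.5415,-.3135,.044])
plan(*tcp_for(m+[0,0,.008],92.5,0,(0,0,0)),vmax=30,wmax=.1)
im=snap('side','s10.png'); shov_ov('side',im,(280,60,430,200),4.6,'o10.png')
E
```

```text
time: 12.22
eef_pos: [0.525, -0.2757, 0.1417]
tcp_rot: [1.0, 0.016, -0.002, 0.021]
contact_force: [1.1, -0.2, -2.2]
opening: 0.246
time: 12.48
eef_pos: [0.5401, -0.2984, 0.1266]
tcp_rot: [1.0, 0.022, -0.002, 0.001]
contact_force: [-0.6, 0.6, -3.0]
opening: 0.243
from [ 0.5401 -0.2984  0.1266] dist 96.8 rot [ 0.002  0.004 -0.001] rows 4
0 0 24 0.001 0.001 0 ;
0 0 24 0.001 0.001 0 ;
0 0 24 0.001 0.001 0 ;
0 0 24 0.001 0.001 0 ;
grip [ 0.5417 -0.3138  0.1499] lip [ 0.5334 -0.1241  0.1094] x dir [-0.043  0.999 -0.002] z [0.003 0.002 1.   ]
```

View pics/o10.png

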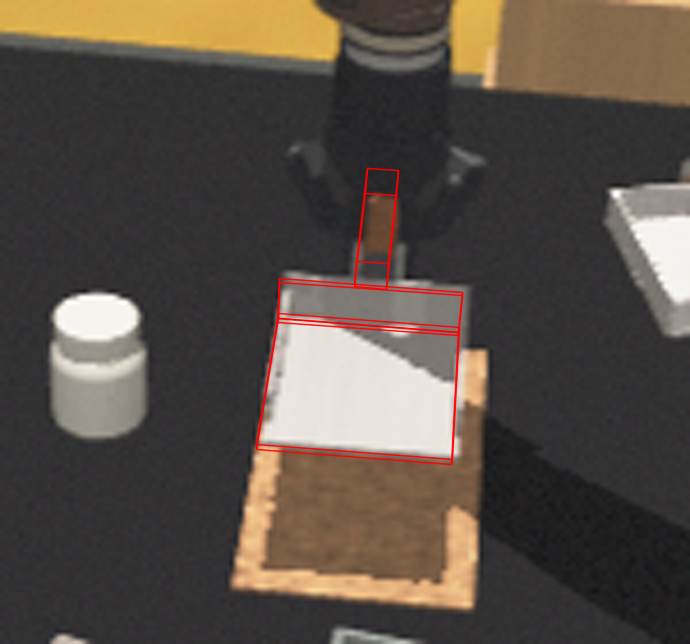

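```bash
python3 -m crank '0 0 30 0 0 0; 0 0 30 0 0 0; 0 0 22 0 0 0; 0 0 12 0 0 0; 0 0 0 0 0 0'; python3 -m crank '0 0 4 0 0 0; 0 0 0 0 0 0; 0 0 3 0 0 0; 0 0 0 0 0 0'; python3 -m crank '0 0 3 0 0 0; 0 0 0 0 0 0'
```

```text
time: 13.15
eef_pos: [0.5414, -0.2967, 0.036]
tcp_rot: [1.0, 0.023, 0.0, 0.002]
contact_force: [-0.0, 0.4, -2.9]
opening: 0.24
time: 13.65
eef_pos: [0.5421, -0.2976, 0.0299]
tcp_rot: [1.0, 0.022, 0.001, 0.002]
contact_force: [0.2, -0.7, -2.8]
opening: 0.242
time: 13.9
eef_pos: [0.542, -0.2975, 0.0265]
tcp_rot: [1.0, 0.022, 0.001, 0.002]
contact_force: [-0.8, -0.6, -2.7]
opening: 0.239
```

```bash
python3 -m crank '0 0 3 0 0 0; 0 0 0 0 0 0'; python3 -m crank '0 0 2 0 0 0; 0 0 0 0 0 0'
```

```text
time: 14.15
eef_pos: [0.542, -0.2975, 0.0235]
tcp_rot: [1.0, 0.022, 0.001, 0.002]
contact_force: [0.0, 0.4, -3.3]
opening: 0.24
time: 14.4
eef_pos: [0.5421, -0.2976, 0.0216]
tcp_rot: [1.0, 0.022, 0.001, 0.002]
contact_force: [-0.3, 0.0, -2.9]
opening: 0.236
```

```bash
python3 -m crank '0 0 1.5 0 0 0; 0 0 0 0 0 0; 0 0 0 0 0 0'; python3 -m crank '0 0 0 0 0 0; 0 0 0 0 0 0; 0 0 0 0 0 0' 1; python3 -m crank '0 0 -30 0 0 0; 0 0 -50 0 0 0; 0 0 -50 0 0 0; 0 0 0 0 0 0';python3 - <<'E'
from h import *
im=snap('side','s11.png')
im=snap('top','t11.png')
E
```

```text
time: 14.78
eef_pos: [0.5424, -0.2979, 0.0212]
tcp_rot: [1.0, 0.022, 0.001, 0.002]
contact_force: [-2.1, 0.5, 2.8]
opening: 0.238
time: 15.15
eef_pos: [0.5423, -0.2976, 0.0202]
tcp_rot: [1.0, 0.022, 0.001, 0.002]
contact_force: [-0.5, -0.5, 0.4]
opening: 0.864
time: 15.65
eef_pos: [0.5448, -0.2993, 0.1566]
tcp_rot: [1.0, 0.022, 0.006, 0.006]
contact_force: [0.4, 0.2, -0.9]
opening: 0.995
```

View pics/s11.png

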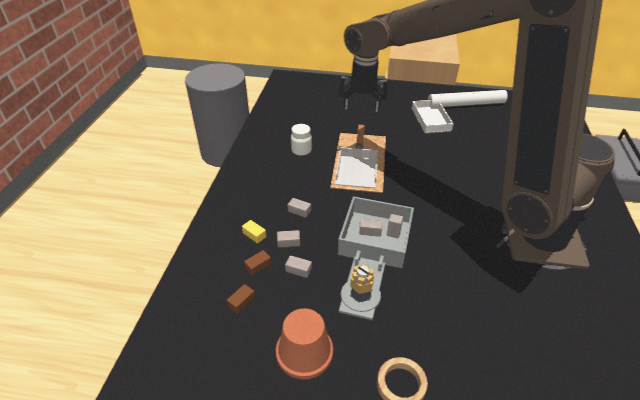

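View pics/t11.png

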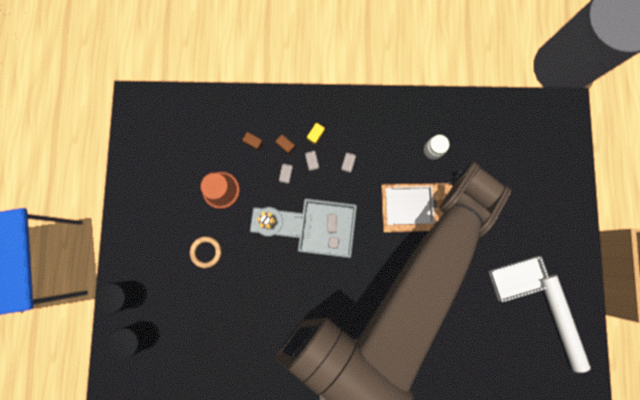

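```bash
python3 - <<'E'
from h import *
im=cv2.imread('pics/t11.png'); cv2.imwrite('pics/t11c.png',cv2.resize(im[120:270,240:380],None,fx=4,fy=4,interpolation=cv2.INTER_CUBIC))
for n,uv,z in (('b1',(332,222),.035),('b2',(333.5,242),.06)):
    w=ray('top',uv,z); print(n,w.round(3),topan(w).round(3))
E
```

```text
b1 [0.475 0.062 0.035] [ 0.022 -0.01 ]
b2 [0.409 0.057 0.06 ] [-0.044 -0.022]
```

View pics/t11c.png

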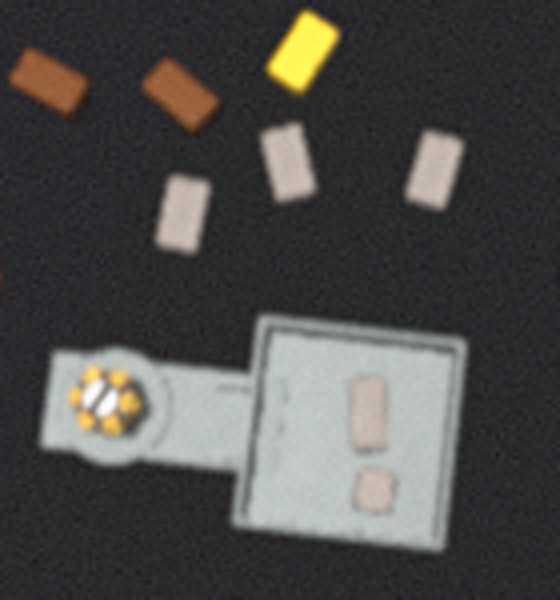

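```bash
python3 - <<'E'
from h import *
# remeasure loose blocks
im=cv2.cvtColor(cv2.imread('pics/t11.png'),cv2.COLOR_BGR2RGB).astype(int); s=im.sum(2)
for n,(x0,y0,x1,y1) in {'bA':(275,160,297,187),'bB':(301,147,322,173),'bC':(338,150,360,176)}.items():
    m=s[y0:y1,x0:x1]>270; c,a,mr,k=rect('top',m,.03,(x0,y0)); print(n,c.round(4),round(a,1),k)
c=np.array([.6804,.0102,.004])
plan([.6804,.0102,.12],down(np.radians(74.5)))
E
```

```text
bA [0.6392 0.2232] 169.4 208
bB [0.6846 0.1348] -165.1 205
bC [0.6805 0.0101] 163.4 205
from [ 0.5421 -0.2973  0.1509] dist 338.5 rot [ 0.006  0.    -1.256] rows 8
19 -38 4 0.001 0 -0.157 ;
25 -34 4 0.001 0 -0.157 ;
30 -30 4 0.001 0 -0.157 ;
34 -25 4 0.001 0 -0.157 ;
37 -19 4 0.001 0 -0.157 ;
40 -13 4 0.001 0 -0.157 ;
42 -7 4 0.001 0 -0.157 ;
42 0 4 0.001 0 -0.157 ;
```

```bash
python3 -m crank '19 -38 4 0 0 -0.157; 25 -34 4 0 0 -0.157; 30 -30 4 0 0 -0.157; 34 -25 4 0 0 -0.157; 37 -19 4 0 0 -0.157' 0.4 60; python3 -m crank '40 -13 4 0 0 -0.157; 42 -7 4 0 0 -0.157; 42 0 4 0 0 -0.157; 0 0 0 0 0 0';  python3 - <<'E'
from h import *
plan([.6804,.0102,.004],down(np.radians(74)),n=3)
E
```

```text
time: 16.38
eef_pos: [0.6278, -0.1033, 0.1269]
tcp_rot: [0.914, 0.405, -0.001, 0.001]
contact_force: [0.2, -0.7, -0.4]
opening: 0.699
time: 16.88
eef_pos: [0.6798, 0.0132, 0.1141]
tcp_rot: [0.795, 0.607, -0.002, 0.0]
contact_force: [-0.9, -0.4, 0.2]
opening: 0.702
from [0.6798 0.0132 0.1141] dist 110.1 rot [-0.002  0.003  0.013] rows 3
-1 1 37 -0.001 0.001 0.004 ;
-1 0 37 -0.001 0.001 0.004 ;
-1 0 37 -0.001 0.001 0.004 ;
```

```bash
python3 -m crank '-1 0 40 0 0 0.004; -1 0 40 0 0 0.004; -1 0 20 0 0 0.004; 0 0 9 0 0 0; 0 0 0 0 0 0';  python3 - <<'E'
from h import *
im=snap('side','s12.png'); cv2.imwrite('pics/s12c.png',cv2.cvtColor(cv2.resize(im[120:260,220:400],None,fx=4,fy=4,interpolation=cv2.INTER_CUBIC),cv2.COLOR_RGB2BGR))
E
```

```text
time: 17.5
eef_pos: [0.6806, 0.0066, 0.0086]
tcp_rot: [0.8, 0.6, -0.0, 0.002]
contact_force: [0.1, 0.4, 0.1]
opening: 0.703
```

View pics/s12c.png

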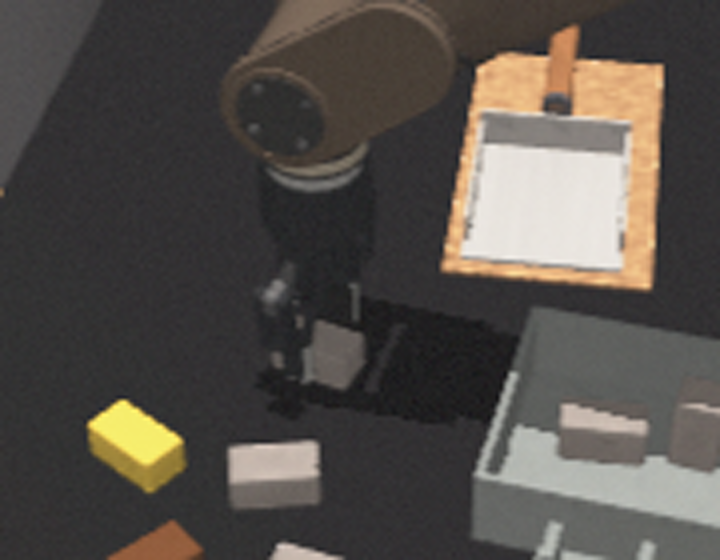

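```bash
python3 -m crank '0 0 3 0 0 0; 0 0 0 0 0 0; 0 0 0 0 0 0; 0 0 0 0 0 0; 0 0 0 0 0 0' -1; python3 -m crank '0 0 -20 0 0 0; 0 0 -40 0 0 0; 0 0 -50 0 0 0; 0 0 0 0 0 0';  python3 - <<'E'
from h import *
# block long axis along pan y (84.2) => jaws along pan x (-5.8 or 174.2)
t=panw(.045,.043)
plan([*t,.12],down(np.radians(-5.8)))
plan([*t,.12],down(np.radians(174.2)))
print(st()['qpos'].round(2))
E
```

```text
time: 18.18
eef_pos: [0.6816, 0.0069, 0.0071]
tcp_rot: [0.799, 0.601, 0.001, 0.003]
contact_force: [0.2, 0.3, 6.4]
opening: 0.386
time: 18.68
eef_pos: [0.6836, 0.0071, 0.1224]
tcp_rot: [0.799, 0.601, 0.004, 0.006]
contact_force: [0.7, -0.4, -0.2]
opening: 0.386
from [0.6836 0.0071 0.1224] dist 208.7 rot [ 0.013 -0.009  1.39 ] rows 9
6 -22 0 0.001 -0.001 0.154 ;
2 -23 0 0.001 -0.001 0.154 ;
-1 -23 0 0.001 -0.001 0.154 ;
-5 -23 0 0.001 -0.001 0.154 ;
-8 -22 0 0.001 -0.001 0.154 ;
-12 -20 0 0.001 -0.001 0.154 ;
-15 -18 0 0.001 -0.001 0.154 ;
-17 -16 0 0.001 -0.001 0.154 ;
-19 -13 0 0.001 -0.001 0.154 ;
from [0.6836 0.0071 0.1224] dist 208.7 rot [ 0.009  0.014 -1.752] rows 11
5 -18 0 0.001 0.001 -0.159 ;
8 -17 0 0.001 0.001 -0.159 ;
10 -16 0 0.001 0.001 -0.159 ;
13 -14 0 0.001 0.001 -0.159 ;
15 -12 0 0.001 0.001 -0.159 ;
16 -10 0 0.001 0.001 -0.159 ;
18 -7 0 0.001 0.001 -0.159 ;
19 -4 0 0.001 0.001 -0.159 ;
19 -1 0 0.001 0.001 -0.159 ;
19 2 0 0.001 0.001 -0.159 ;
18 5 0 0.001 0.001 -0.159 ;
[-0.14  0.4   1.64 -0.    1.09 -1.42]
```

```bash
python3 -m crank '6 -22 0 0 0 0.154; 2 -23 0 0 0 0.154; -1 -23 0 0 0 0.154; -5 -23 0 0 0 0.154; -8 -22 0 0 0 0.154'; python3 -m crank '-12 -20 0 0 0 0.154; -15 -18 0 0 0 0.154; -17 -16 0 0 0 0.154; -19 -13 0 0 0 0.154; 0 0 0 0 0 0';  python3 - <<'E'
from h import *
t=panw(.045,.043)
plan([*t,.04],down(np.radians(-5.8)),n=3)
im=snap('side','s13.png'); cv2.imwrite('pics/s13c.png',cv2.cvtColor(cv2.resize(im[120:300,270:450],None,fx=3.3,fy=3.3,interpolation=cv2.INTER_CUBIC),cv2.COLOR_RGB2BGR))
E
```

```text
time: 19.3
eef_pos: [0.5788, 0.0673, 0.1137]
tcp_rot: [0.967, 0.254, -0.001, 0.002]
contact_force: [-0.6, 0.3, -1.2]
opening: 0.386
time: 19.92
eef_pos: [0.498, 0.1144, 0.1133]
tcp_rot: [0.999, -0.047, -0.0, 0.002]
contact_force: [0.2, 0.4, -1.0]
opening: 0.385
from [0.498  0.1144 0.1133] dist 73.5 rot [0.004 0.001 0.006] rows 3
2 0 24 0.001 0 0.002 ;
2 0 24 0.001 0 0.002 ;
2 0 24 0.001 0 0.002 ;
```

View pics/s13c.png

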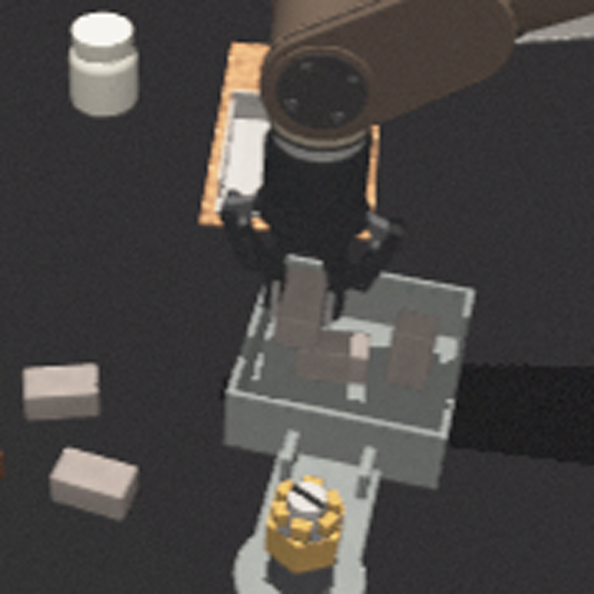

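```bash
python3 -m crank '0 0 24 0 0 0; 0 0 24 0 0 0; 0 0 20 0 0 0; 0 0 0 0 0 0; 0 0 0 0 0 0'; python3 -m crank '0 0 0 0 0 0; 0 0 0 0 0 0; 0 0 0 0 0 0' 0.05 ; python3 -m crank '0 0 -30 0 0 0; 0 0 -50 0 0 0; 0 0 0 0 0 0'; python3 - <<'E'
from h import *
plan([.6846,.1348,.09],down(np.radians(104.5)))
im=snap('side','s14.png'); cv2.imwrite('pics/s14c.png',cv2.cvtColor(cv2.resize(im[120:300,230:430],None,fx=3.3,fy=3.3,interpolation=cv2.INTER_CUBIC),cv2.COLOR_RGB2BGR))
E
```

```text
time: 20.6
eef_pos: [0.5014, 0.1133, 0.0473]
tcp_rot: [0.999, -0.048, 0.002, 0.002]
contact_force: [-0.2, 0.1, -0.2]
opening: 0.384
time: 20.98
eef_pos: [0.5009, 0.1136, 0.0473]
tcp_rot: [0.999, -0.049, 0.002, 0.002]
contact_force: [-0.7, 0.5, 0.1]
opening: 0.528
time: 21.35
eef_pos: [0.5038, 0.1141, 0.1317]
tcp_rot: [0.999, -0.049, 0.006, 0.001]
contact_force: [0.1, 0.1, -0.2]
opening: 0.524
from [0.5038 0.1141 0.1317] dist 186.7 rot [ 0.014 -0.007 -1.921] rows 12
15 -3 4 0.001 -0.001 -0.160 ;
15 -1 4 0.001 -0.001 -0.160 ;
15 2 4 0.001 -0.001 -0.160 ;
15 4 4 0.001 -0.001 -0.160 ;
14 6 4 0.001 -0.001 -0.160 ;
13 8 4 0.001 -0.001 -0.160 ;
11 10 4 0.001 -0.001 -0.160 ;
9 12 4 0.001 -0.001 -0.160 ;
7 13 4 0.001 -0.001 -0.160 ;
5 14 4 0.001 -0.001 -0.160 ;
3 15 4 0.001 -0.001 -0.160 ;
0 15 3 0.001 -0.001 -0.160 ;
```

View pics/s14c.png

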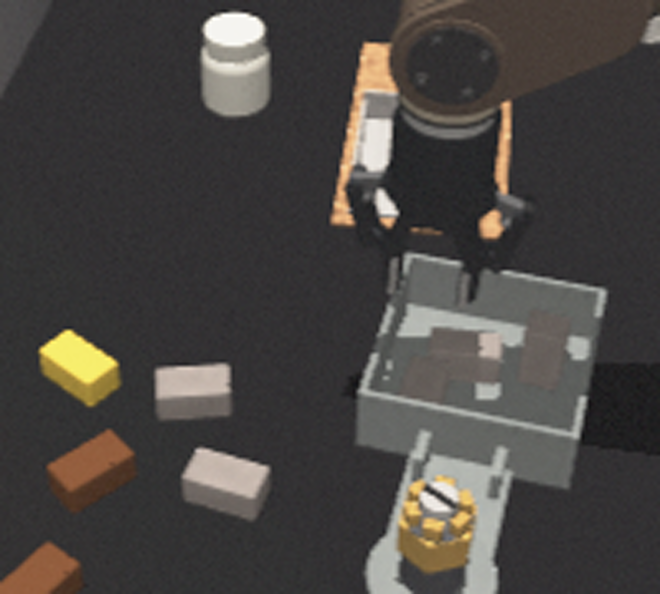

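```bash
python3 - <<'E'
from h import *
plan([.6846,.1348,.09],down(np.radians(-75.5)))
E
```

```text
from [0.502  0.114  0.1291] dist 188.0 rot [-0.002 -0.009  1.221] rows 8
22 -5 5 0 -0.001 0.153 ;
21 -8 5 0 -0.001 0.153 ;
20 -11 5 0 -0.001 0.153 ;
18 -14 5 0 -0.001 0.153 ;
16 -17 5 0 -0.001 0.153 ;
13 -19 5 0 -0.001 0.153 ;
10 -21 5 0 -0.001 0.153 ;
7 -22 5 0 -0.001 0.153 ;
```

```bash
python3 -m crank '22 -5 5 0 0 0.153; 21 -8 5 0 0 0.153; 20 -11 5 0 0 0.153; 18 -14 5 0 0 0.153; 16 -17 5 0 0 0.153' 0.35 60; python3 -m crank '13 -19 5 0 0 0.153; 10 -21 5 0 0 0.153; 7 -22 5 0 0 0.153; 0 0 0 0 0 0';  python3 - <<'E'
from h import *
im=snap('top','t15.png'); im=snap('side','s15.png')
plan([.6846,.1348,.008],down(np.radians(-75.5)),n=3)
cv2.imwrite('pics/s15c.png',cv2.cvtColor(cv2.resize(im[150:310,210:410],None,fx=3.3,fy=3.3,interpolation=cv2.INTER_CUBIC),cv2.COLOR_RGB2BGR))
E
```

```text
time: 22.02
eef_pos: [0.613, 0.1263, 0.0994]
tcp_rot: [0.907, -0.42, 0.0, 0.002]
contact_force: [0.1, -1.0, -0.0]
opening: 0.674
time: 22.52
eef_pos: [0.6822, 0.1333, 0.0843]
tcp_rot: [0.79, -0.613, 0.001, 0.002]
contact_force: [-0.5, 0.1, 0.3]
opening: 0.678
from [0.6813 0.1334 0.0853] dist 77.4 rot [ 0.002 -0.004 -0.001] rows 3
0 -1 26 0.001 -0.001 0 ;
0 -1 26 0.001 -0.001 0 ;
0 -1 26 0.001 -0.001 0 ;
```

View pics/s15c.png

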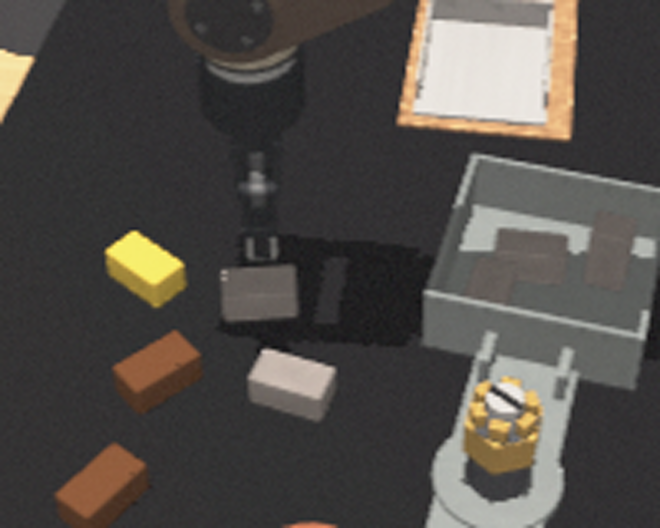

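Block B is still at its place (crop 258,292) under the fingers. Descending.

```bash
python3 -m crank '0 -1 30 0 0 0; 0 -1 28 0 0 0; 0 -1 14 0 0 0; 0 0 5 0 0 0; 0 0 0 0 0 0'; python3 -m crank '0 0 0 0 0 0; 0 0 0 0 0 0; 0 0 0 0 0 0; 0 0 0 0 0 0' -1 60; python3 -m crank '0 0 -20 0 0 0; 0 0 -40 0 0 0; 0 0 -45 0 0 0; 0 0 0 0 0 0';  python3 - <<'E'
from h import *
t=panw(0,.045)
plan([*t,.115],down(np.radians(-5.8)))
E
```

```text
time: 23.25
eef_pos: [0.686, 0.1339, 0.0106]
tcp_rot: [0.79, -0.613, 0.002, 0.001]
contact_force: [0.5, -0.1, 0.2]
opening: 0.67
time: 23.75
eef_pos: [0.6871, 0.134, 0.0119]
tcp_rot: [0.79, -0.614, 0.003, -0.0]
contact_force: [-0.9, 0.4, 6.8]
opening: 0.387
time: 24.25
eef_pos: [0.6887, 0.1345, 0.1215]
tcp_rot: [0.79, -0.614, 0.006, -0.003]
contact_force: [0.8, 0.3, -0.4]
opening: 0.381
from [0.6887 0.1345 0.1215] dist 230.3 rot [-0.006 -0.013 -1.22 ] rows 8
-5 28 0 -0.001 -0.002 -0.152 ;
-9 27 0 -0.001 -0.002 -0.152 ;
-14 25 1 -0.001 -0.002 -0.152 ;
-17 23 1 -0.001 -0.002 -0.152 ;
-21 20 1 -0.001 -0.002 -0.152 ;
-23 17 1 -0.001 -0.002 -0.152 ;
-26 13 1 -0.001 -0.002 -0.152 ;
-27 9 1 -0.001 -0.002 -0.152 ;
```

```bash
python3 -m crank '-5 28 0 0 0 -0.152; -9 27 0 0 0 -0.152; -14 25 0 0 0 -0.152; -17 23 0 0 0 -0.152; -21 20 0 0 0 -0.152'; python3 -m crank '-23 17 0 0 0 -0.152; -26 13 1 0 0 -0.152; -27 9 1 0 0 -0.152; 0 0 0 0 0 0; 0 0 0 0 0 0';  python3 - <<'E'
from h import *
t=panw(0,.045)
plan([*t,.048],down(np.radians(-5.8)),n=3)
im=snap('top','t16.png');im=snap('side','s16.png'); cv2.imwrite('pics/s16c.png',cv2.cvtColor(cv2.resize(im[120:300,230:430],None,fx=3.3,fy=3.3,interpolation=cv2.INTER_CUBIC),cv2.COLOR_RGB2BGR))
E
```

```text
time: 24.88
eef_pos: [0.5406, 0.1252, 0.1134]
tcp_rot: [0.962, -0.275, 0.0, 0.002]
contact_force: [0.5, 0.0, -0.9]
opening: 0.376
time: 25.5
eef_pos: [0.4573, 0.1198, 0.1125]
tcp_rot: [0.999, -0.054, 0.002, 0.002]
contact_force: [0.6, 0.5, -0.1]
opening: 0.38
from [0.4573 0.1198 0.1125] dist 64.6 rot [ 0.004 -0.003 -0.006] rows 3
1 0 22 0.001 -0.001 -0.002 ;
1 0 22 0.001 -0.001 -0.002 ;
1 0 22 0.001 -0.001 -0.002 ;
```

View pics/s16c.png

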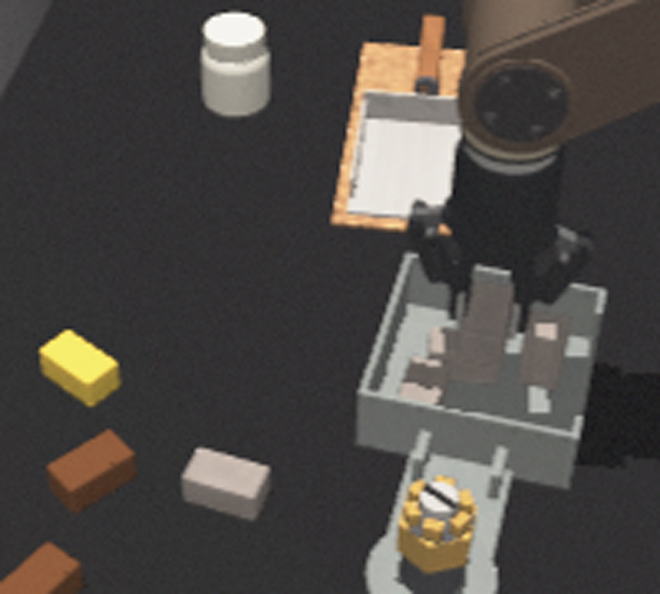

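```bash
python3 -m crank '-3 0 22 0 0 0; -3 0 22 0 0 0; 0 0 13 0 0 0; 0 0 0 0 0 0; 0 0 0 0 0 0'; python3 -m crank '0 0 0 0 0 0; 0 0 0 0 0 0; 0 0 0 0 0 0' 0.05 ; python3 -m crank '0 0 -30 0 0 0; 0 0 -50 0 0 0; 0 0 0 0 0 0'; python3 - <<'E'
from h import *
plan([.6392,.2232,.09],down(np.radians(-100.3)))
plan([.6392,.2232,.09],down(np.radians(79.7)))
im=snap('side','s17.png'); cv2.imwrite('pics/s17c.png',cv2.cvtColor(cv2.resize(im[120:300,230:430],None,fx=3.3,fy=3.3,interpolation=cv2.INTER_CUBIC),cv2.COLOR_RGB2BGR))
E
```

```text
time: 26.22
eef_pos: [0.4519, 0.1202, 0.0563]
tcp_rot: [0.999, -0.053, 0.002, 0.002]
contact_force: [-0.6, -0.7, -1.0]
opening: 0.382
time: 26.6
eef_pos: [0.4513, 0.1203, 0.056]
tcp_rot: [0.999, -0.053, 0.002, 0.002]
contact_force: [0.6, -0.2, -0.5]
opening: 0.522
time: 26.98
eef_pos: [0.4541, 0.1207, 0.1403]
tcp_rot: [0.999, -0.053, 0.006, 0.001]
contact_force: [0.5, -0.1, 0.3]
opening: 0.527
from [0.4541 0.1207 0.1403] dist 217.5 rot [-0.009 -0.012  1.645] rows 10
17 -12 5 -0.001 -0.001 0.165 ;
15 -15 5 -0.001 -0.001 0.165 ;
12 -17 5 -0.001 -0.001 0.165 ;
9 -19 5 -0.001 -0.001 0.165 ;
6 -20 5 -0.001 -0.001 0.165 ;
3 -21 5 -0.001 -0.001 0.165 ;
-1 -21 5 -0.001 -0.001 0.165 ;
-4 -21 5 -0.001 -0.001 0.165 ;
-7 -20 5 -0.001 -0.001 0.165 ;
-11 -18 5 -0.001 -0.001 0.165 ;
from [0.4541 0.1207 0.1403] dist 217.5 rot [ 0.011 -0.009 -1.496] rows 9
19 -13 6 0.001 -0.001 -0.166 ;
21 -10 6 0.001 -0.001 -0.166 ;
23 -6 6 0.001 -0.001 -0.166 ;
23 -3 6 0.001 -0.001 -0.166 ;
23 1 6 0.001 -0.001 -0.166 ;
23 5 6 0.001 -0.001 -0.166 ;
22 9 6 0.001 -0.001 -0.166 ;
20 12 6 0.001 -0.001 -0.166 ;
18 15 6 0.001 -0.001 -0.166 ;
```

View pics/s17c.png

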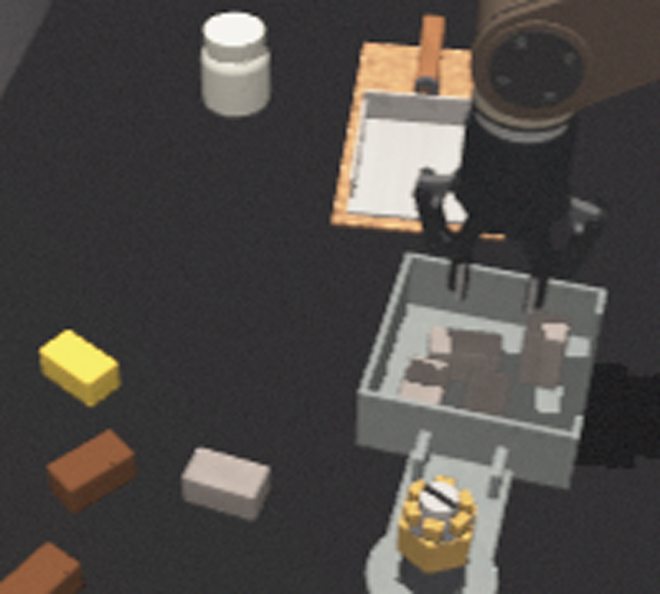

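B is in the pan and block A is unchanged (crop 225,482). Going for A.

```bash
python3 -m crank '19 -13 4 0 0 -0.166; 21 -10 4 0 0 -0.166; 23 -6 4 0 0 -0.166; 23 -3 4 0 0 -0.166; 23 1 4 0 0 -0.166' 0.35 60; python3 -m crank '23 5 5 0 0 -0.166; 22 9 5 0 0 -0.166; 20 12 5 0 0 -0.166; 18 15 5 0 0 -0.166; 0 0 0 0 0 0';  python3 - <<'E'
from h import *
im=snap('side','s18.png')
im2=snap('top','t18.png').astype(int)
cv2.imwrite('pics/t18c.png',cv2.resize(cv2.imread('pics/t18.png')[110:270,230:430],None,fx=3.3,fy=3.3,interpolation=cv2.INTER_CUBIC))
plan([.6392,.2232,.011],down(np.radians(79.7)),n=3)
cv2.imwrite('pics/s18c.png',cv2.cvtColor(cv2.resize(im[150:310,210:410],None,fx=3.3,fy=3.3,interpolation=cv2.INTER_CUBIC),cv2.COLOR_RGB2BGR))
E
```

```text
time: 27.65
eef_pos: [0.5519, 0.1768, 0.1132]
tcp_rot: [0.934, 0.357, -0.001, 0.002]
contact_force: [-0.9, -0.4, 0.6]
opening: 0.675
time: 28.28
eef_pos: [0.6339, 0.2229, 0.0929]
tcp_rot: [0.769, 0.639, -0.002, 0.001]
contact_force: [0.4, -0.8, 0.2]
opening: 0.676
from [0.6332 0.2224 0.0938] dist 83.1 rot [-0.     0.005 -0.005] rows 3
1 2 28 0 0.002 -0.002 ;
1 2 28 0 0.002 -0.002 ;
1 2 28 0 0.002 -0.002 ;
```

View pics/s18c.png

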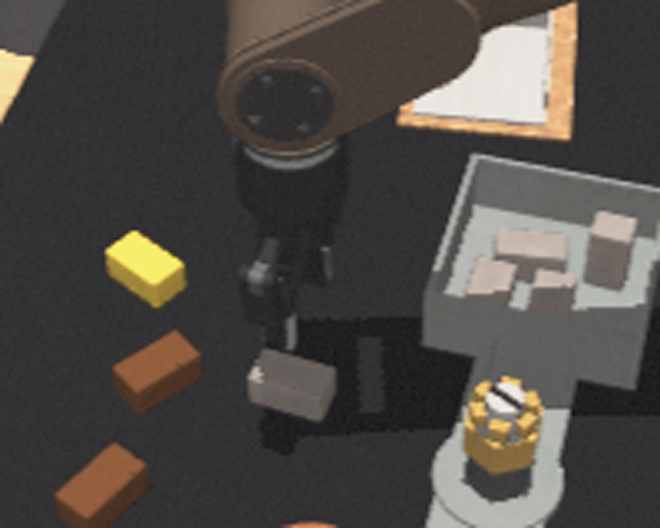

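```bash
python3 -m crank '1 2 30 0 0 0; 1 2 30 0 0 0; 0 1 15 0 0 0; 0 0 7 0 0 0; 0 0 0 0 0 0'; python3 -m crank '0 0 0 0 0 0; 0 0 0 0 0 0; 0 0 0 0 0 0; 0 0 0 0 0 0' -1 60; python3 -m crank '0 0 -20 0 0 0; 0 0 -40 0 0 0; 0 0 -45 0 0 0; 0 0 0 0 0 0';  python3 - <<'E'
from h import *
t=panw(-.047,.045)
plan([*t,.115],down(np.radians(-5.8)))
print(st()['qpos'].round(2))
cv2.imwrite('pics/t18c.png',cv2.resize(cv2.imread('pics/t18.png')[150:270,230:370],None,fx=5,fy=5,interpolation=cv2.INTER_CUBIC))
E
```

```text
time: 29.0
eef_pos: [0.64, 0.2234, 0.0139]
tcp_rot: [0.769, 0.64, -0.0, 0.002]
contact_force: [-0.1, 0.3, 1.1]
opening: 0.677
time: 29.5
eef_pos: [0.6413, 0.2238, 0.0154]
tcp_rot: [0.768, 0.64, 0.001, 0.003]
contact_force: [0.1, -0.1, 5.8]
opening: 0.378
time: 30.0
eef_pos: [0.6429, 0.2246, 0.1249]
tcp_rot: [0.768, 0.64, 0.004, 0.005]
contact_force: [0.3, 0.4, -0.4]
opening: 0.378
from [0.6429 0.2246 0.1249] dist 251.8 rot [ 0.01 -0.01  1.49] rows 9
-16 -23 1 0.001 -0.001 0.166 ;
-19 -20 1 0.001 -0.001 0.166 ;
-22 -17 1 0.001 -0.001 0.166 ;
-25 -13 1 0.001 -0.001 0.166 ;
-27 -9 1 0.001 -0.001 0.166 ;
-28 -4 1 0.001 -0.001 0.166 ;
-28 0 1 0.001 -0.001 0.166 ;
-27 5 1 0.001 -0.001 0.166 ;
-26 10 1 0.001 -0.001 0.166 ;
[ 0.19  0.39  1.65 -0.    1.09 -1.2 ]
```

View pics/t18c.png

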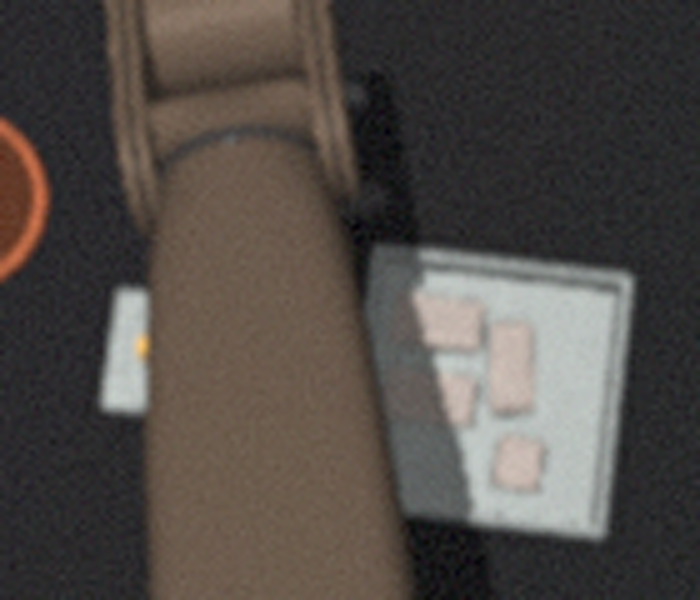

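```bash
python3 -m crank '-16 -23 0 0 0 0.166; -19 -20 0 0 0 0.166; -22 -17 0 0 0 0.166; -25 -13 0 0 0 0.166; -27 -9 0 0 0 0.166'; python3 -m crank '-28 -4 0 0 0 0.166; -28 0 0 0 0 0.166; -27 5 0 0 0 0.166; -24 10 0 0 0 0.16; 0 0 0 0 0 0';  python3 - <<'E'
from h import *
t=panw(-.045,.045)
plan([*t,.052],down(np.radians(-5.8)),n=3)
im=snap('side','s19.png'); cv2.imwrite('pics/s19c.png',cv2.cvtColor(cv2.resize(im[120:300,230:430],None,fx=3.3,fy=3.3,interpolation=cv2.INTER_CUBIC),cv2.COLOR_RGB2BGR))
E
```

```text
time: 30.62
eef_pos: [0.5092, 0.1676, 0.117]
tcp_rot: [0.962, 0.273, -0.001, 0.002]
contact_force: [1.0, 0.2, -1.1]
opening: 0.38
time: 31.25
eef_pos: [0.4088, 0.1232, 0.1169]
tcp_rot: [0.999, -0.049, -0.0, 0.002]
contact_force: [-1.0, 0.3, -0.3]
opening: 0.379
from [0.4088 0.1232 0.1169] dist 65.2 rot [0.004 0.    0.003] rows 3
2 0 22 0.001 0 0.001 ;
2 0 22 0.001 0 0.001 ;
2 0 22 0.001 0 0.001 ;
```

View pics/s19c.png

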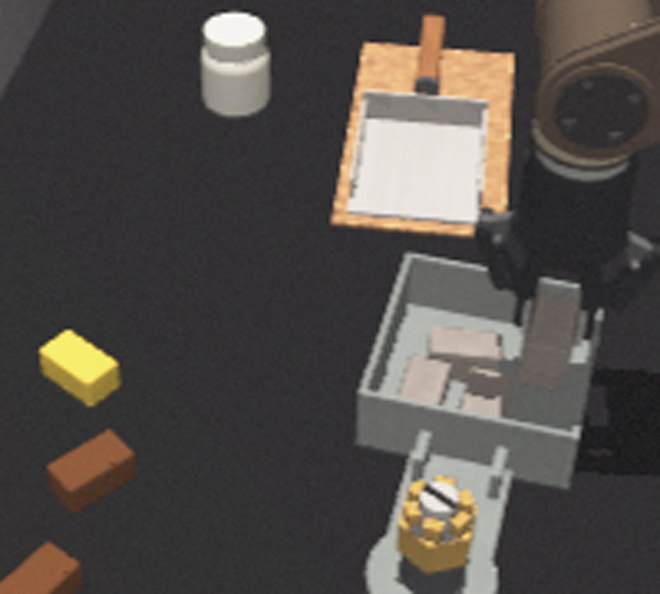

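```bash
python3 -m crank '2 -2 20 0 0 0; 2 -1 20 0 0 0; 0 0 18 0 0 0; 0 0 0 0 0 0; 0 0 0 0 0 0'; python3 -m crank '0 0 0 0 0 0; 0 0 0 0 0 0; 0 0 0 0 0 0' 0.02 ; python3 -m crank '0 0 -30 0 0 0; 0 0 -50 0 0 0; 0 0 -30 0 0 0; 0 40 -20 0 0 0; 0 50 0 0 0 0'; python3 - <<'E'
from h import *
im=snap('side','s20.png'); cv2.imwrite('pics/s20c.png',cv2.cvtColor(cv2.resize(im[170:330,270:430],None,fx=3.7,fy=3.7,interpolation=cv2.INTER_CUBIC),cv2.COLOR_RGB2BGR))
im=snap('top','t20.png'); cv2.imwrite('pics/t20c.png',cv2.cvtColor(cv2.resize(im[150:270,240:380],None,fx=5,fy=5,interpolation=cv2.INTER_CUBIC),cv2.COLOR_RGB2BGR))
print(st()['qpos'].round(2))
E
```

```text
time: 31.92
eef_pos: [0.4164, 0.1261, 0.0609]
tcp_rot: [0.999, -0.049, 0.002, 0.002]
contact_force: [-0.3, -0.3, -0.7]
opening: 0.386
time: 32.3
eef_pos: [0.4159, 0.1259, 0.061]
tcp_rot: [0.999, -0.05, 0.002, 0.002]
contact_force: [0.0, -0.1, -0.2]
opening: 0.512
time: 32.92
eef_pos: [0.4075, 0.0362, 0.1935]
tcp_rot: [0.999, -0.048, 0.004, 0.002]
contact_force: [1.3, 0.7, -0.5]
opening: 0.51
[-0.16 -0.31  2.24 -0.01  1.2  -0.06]
```

View pics/s20c.png

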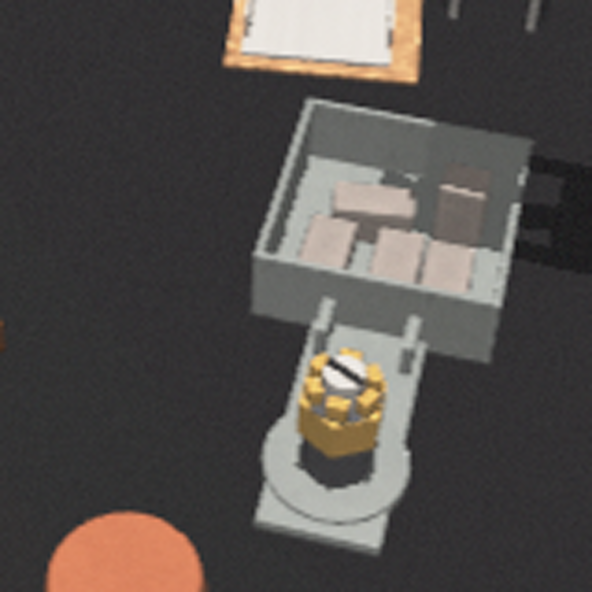

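View pics/t20c.png

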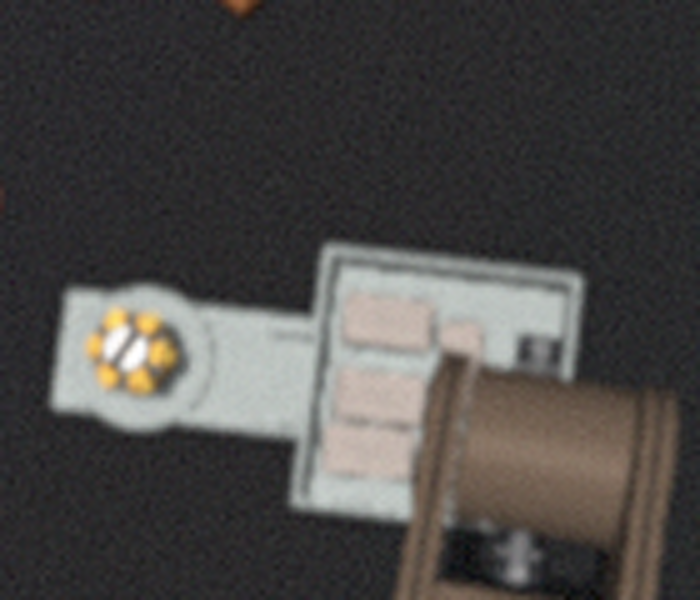

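```bash
cat > nutang.py <<'E'
from h import *
import sys
def rectify(cam,imgs,c,z,half=.03,n=240):
    # world patch: col -> +x world? rows: y decreasing
    g=np.linspace(-half,half,n); X,Y=np.meshgrid(g,g[::-1])
    P=np.c_[c[0]+X.ravel(),c[1]+Y.ravel(),np.full(X.size,z)]
    q=proj(cam,P).astype(np.float32).reshape(n,n,2)
    acc=0
    for im in imgs: acc=acc+cv2.remap(im,q[...,0],q[...,1],cv2.INTER_CUBIC).astype(float)
    return acc/len(imgs),X,Y
def center(cam,imgs,c0,z):
    # centroid of (gold|white) over crown disc, iterate
    c=np.array(c0,float)
    return c
def analyse(cam,imgs,c0,tag):
    # stud: find centre by white disc
    p,X,Y=rectify(cam,imgs,c0,.1); r=np.hypot(X,Y)
    sat=p.max(2)-p.min(2); 
    # gold centroid (crown top) at z=.094
    q,X2,Y2=rectify(cam,imgs,c0,.094); gold=np.clip(q[...,0]-q[...,2]-40,0,150)*(np.hypot(X2,Y2)<.03)
    cg=np.array([(gold*X2).sum(),(gold*Y2).sum()])/gold.sum()
    print(tag,'gold centroid offset mm',(cg*1000).round(1))
    return p,q
if __name__=='__main__':
    N=int(sys.argv[1]) if len(sys.argv)>1 else 6
    for cam in('top','side'):
        ims=[optics.read_camera(cam) for _ in range(N)]
        np.save('pics/n_%s.npy'%cam,np.array(ims))
        p,q=analyse(cam,ims,(.474,.273),cam)
        cv2.imwrite('pics/rn_%s.png'%cam,cv2.cvtColor(np.hstack([p,q]).clip(0,255).astype(np.uint8),cv2.COLOR_RGB2BGR))
E
python3 nutang.py; python3 -c "
import cv2,numpy as np
a=cv2.imread('pics/rn_top.png');b=cv2.imread('pics/rn_side.png');cv2.imwrite('pics/rn.png',np.vstack([a,b]))"
```

```text
top gold centroid offset mm [-0.2  0.7]
side gold centroid offset mm [0.  8.6]
```

View pics/rn.png

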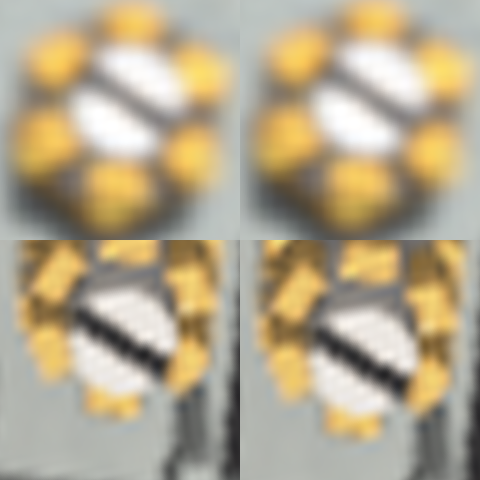

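```bash
cat > nutfit.py <<'E'
from nutang import *
def line_ang(p,X,Y,R_=.0115):
    g=p.mean(2); m=np.hypot(X,Y)<R_; bg=np.percentile(g[m],90); w=np.clip(bg-30-g,0,None)*m
    cx,cy=(w*X).sum()/w.sum(),(w*Y).sum()/w.sum()
    C=np.array([[(w*(X-cx)**2).sum(),(w*(X-cx)*(Y-cy)).sum()],[0,(w*(Y-cy)**2).sum()]])/w.sum(); C[1,0]=C[0,1]
    return np.degrees(.5*np.arctan2(2*C[0,1],C[0,0]-C[1,1]))%180,(cx*1000,cy*1000)
def disc(p,X,Y):
    g=p.min(2); m=np.hypot(X,Y)<.02; w=np.clip(g-170,0,60)*m; return (w*X).sum()/w.sum()*1000,(w*Y).sum()/w.sum()*1000
def teeth(q,X,Y,r0=.015,r1=.023):
    gold=np.clip(q[...,0]-q[...,2]-40,0,120); r=np.hypot(X,Y); th=np.arctan2(Y,X); m=(r>r0)&(r<r1)
    z=(gold*m*np.exp(-6j*th)).sum(); a=-np.angle(z)/6; return np.degrees(a)%60,abs(z)/(gold*m).sum()
if __name__=='__main__':
    for cam in('top','side'):
        ims=np.load('pics/n_%s.npy'%cam)
        c=np.array([.4755,.278])
        for it in range(3):
            p,X,Y=rectify(cam,ims,c,.1,.03); d=disc(p,X,Y); c=c+np.array(d)/1000
        p,X,Y=rectify(cam,ims,c,.1,.03); print(cam,'stud c',c.round(4),'line',line_ang(p,X,Y))
        q,X,Y=rectify(cam,ims,c,.094,.03)
        for r0,r1 in((.015,.023),(.016,.022),(.014,.024)): print(' teeth',teeth(q,X,Y,r0,r1))
        cv2.imwrite('pics/rf_%s.png'%cam,cv2.cvtColor(np.hstack([p,q]).clip(0,255).astype(np.uint8),cv2.COLOR_RGB2BGR))
E
python3 nutfit.py;python3 -c "
import cv2,numpy as np
a=cv2.imread('pics/rf_top.png');b=cv2.imread('pics/rf_side.png');cv2.imwrite('pics/rf.png',np.vstack([a,b]))"
```

```text
top stud c [0.476  0.2774] line (np.float64(147.53852213347054), (np.float64(0.2904479581676932), np.float64(0.31617672742046854)))
 teeth (np.float64(24.14193846949697), np.float64(0.42063548494321645))
 teeth (np.float64(24.19017310488315), np.float64(0.403532921592135))
 teeth (np.float64(24.120773348428727), np.float64(0.43608462079816745))
side stud c [0.475  0.2772] line (np.float64(148.2371833587835), (np.float64(-0.03419692125620962), np.float64(-0.35407900281844246)))
 teeth (np.float64(24.40875712329279), np.float64(0.34076931285821843))
 teeth (np.float64(24.489950653331373), np.float64(0.3347329379311321))
 teeth (np.float64(24.34752898002717), np.float64(0.33742032506865255))
```

View pics/rf.png

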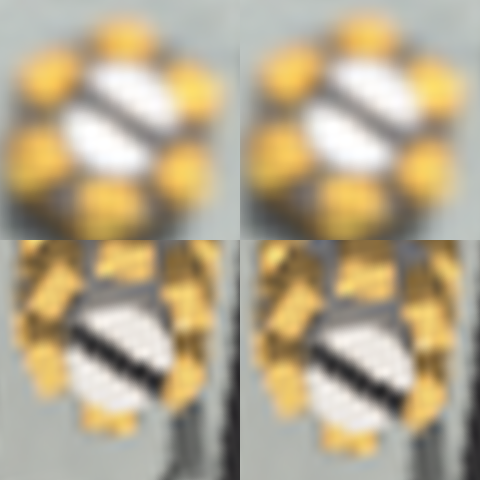

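```bash
python3 - <<'E'
from h import *
plan([.4755,.2773,.17],down(np.radians(114.3)))
E
```

```text
from [0.4062 0.0373 0.1906] dist 250.7 rot [ 5.000e-03  2.000e-03 -2.093e+00] rows 13
3 -19 2 0 0 -0.161 ;
6 -18 2 0 0 -0.161 ;
9 -17 2 0 0 -0.161 ;
12 -15 2 0 0 -0.161 ;
14 -13 2 0 0 -0.161 ;
16 -11 2 0 0 -0.161 ;
18 -8 2 0 0 -0.161 ;
19 -5 2 0 0 -0.161 ;
19 -2 2 0 0 -0.161 ;
19 1 2 0 0 -0.161 ;
19 4 2 0 0 -0.161 ;
18 7 2 0 0 -0.161 ;
16 10 2 0 0 -0.161 ;
```

```bash
python3 -m crank '3 -19 2 0 0 -0.161; 6 -18 2 0 0 -0.161; 9 -17 2 0 0 -0.161; 12 -15 2 0 0 -0.161; 14 -13 2 0 0 -0.161' 1; python3 -m crank '16 -11 2 0 0 -0.161; 18 -8 2 0 0 -0.161; 19 -5 2 0 0 -0.161; 19 -2 2 0 0 -0.161; 19 1 2 0 0 -0.161'; python3 -m crank '19 4 0 0 0 -0.161; 18 7 0 0 0 -0.161; 16 10 0 0 0 -0.161; 0 0 0 0 0 0; 0 0 0 0 0 0';  python3 - <<'E'
from h import *
plan([.4755,.2773,.13],down(np.radians(114.3)),n=2)
print(st()['qpos'].round(2))
E
```

```text
time: 34.25
eef_pos: [0.4319, 0.1299, 0.1804]
tcp_rot: [0.937, 0.348, 0.0, 0.002]
contact_force: [0.1, -0.6, -0.3]
opening: 1.0
time: 34.88
eef_pos: [0.4584, 0.2231, 0.17]
tcp_rot: [0.726, 0.688, -0.001, 0.002]
contact_force: [-0.7, 0.3, 0.6]
opening: 0.999
time: 35.5
eef_pos: [0.4738, 0.2773, 0.1697]
tcp_rot: [0.544, 0.839, -0.001, 0.002]
contact_force: [-0.5, 0.1, -0.1]
opening: 1.003
from [0.4738 0.2773 0.1697] dist 39.7 rot [-0.     0.005 -0.003] rows 2
0 1 20 0 0.002 -0.002 ;
0 1 20 0 0.002 -0.002 ;
[ 0.35  0.07  1.94 -0.01  1.13 -1.64]
```

```bash
python3 -m crank '0 1 20 0 0.002 0; 0 1 20 0 0.002 0; 0 0 10 0 0 0; 0 0 0 0 0 0; 0 0 0 0 0 0';  python3 - <<'E'
from h import *
plan([.4755,.2773,.042],down(np.radians(114.3)),n=3)
im=snap('side','s21.png'); cv2.imwrite('pics/s21c.png',cv2.cvtColor(cv2.resize(im[200:330,290:440],None,fx=4.5,fy=4.5,interpolation=cv2.INTER_CUBIC),cv2.COLOR_RGB2BGR))
E
```

```text
time: 36.12
eef_pos: [0.4766, 0.2784, 0.1209]
tcp_rot: [0.543, 0.84, 0.001, 0.001]
contact_force: [-0.2, 1.7, 0.7]
opening: 1.002
from [0.4766 0.2784 0.1209] dist 78.9 rot [ 0.002  0.001 -0.002] rows 3
0 -1 26 0.001 0 -0.001 ;
0 -1 26 0.001 0 -0.001 ;
0 0 26 0.001 0 -0.001 ;
```

View pics/s21c.png

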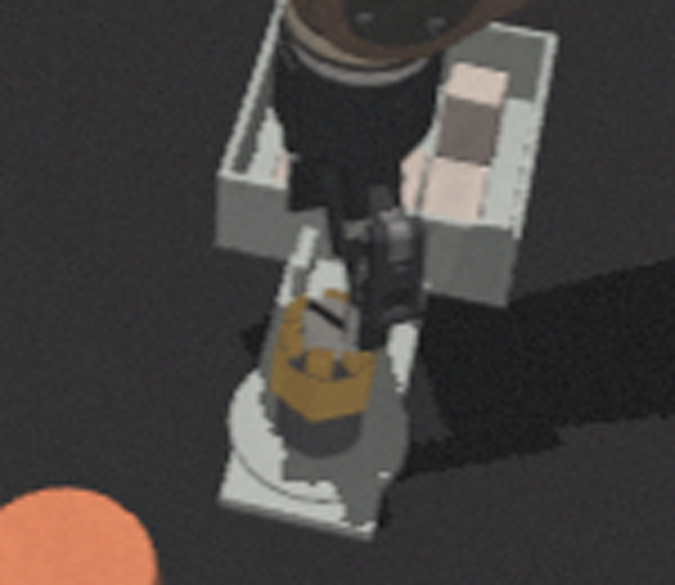

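```bash
python3 -m crank '0 -1 20 0 0 0; 0 0 20 0 0 0; 0 0 0 0 0 0'; python3 -m crank '0 0 20 0 0 0; 0 0 17 0 0 0; 0 0 0 0 0 0; 0 0 0 0 0 0'; python3 - <<'E'
from h import *
im=snap('side','s22.png'); cv2.imwrite('pics/s22c.png',cv2.cvtColor(cv2.resize(im[200:330,290:440],None,fx=4.5,fy=4.5,interpolation=cv2.INTER_CUBIC),cv2.COLOR_RGB2BGR))
E
```

```text
time: 36.55
eef_pos: [0.4743, 0.2776, 0.0791]
tcp_rot: [0.543, 0.84, -0.001, -0.0]
contact_force: [-0.0, 0.4, -0.1]
opening: 1.001
time: 37.05
eef_pos: [0.4757, 0.2781, 0.0436]
tcp_rot: [0.543, 0.84, 0.001, 0.001]
contact_force: [-0.1, 1.0, -0.5]
opening: 1.004
```

View pics/s22c.png

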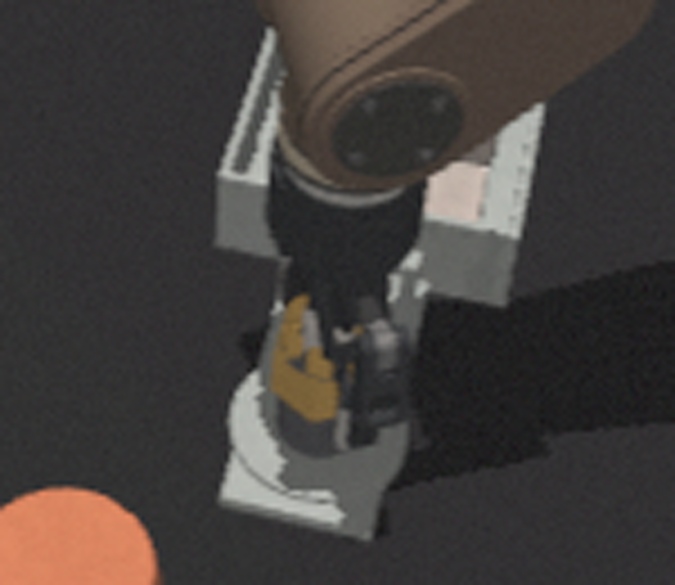

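```bash
python3 -m crank '0 0 0 0 0 0; 0 0 0 0 0 0; 0 0 0 0 0 0; 0 0 0 0 0 0; 0 0 0 0 0 0' -1 80; python3 -c "
from h import *
p,r,s=pose(); x=r.apply([1,0,0]); print(np.degrees(np.arctan2(x[1],x[0])), s['wrist_torque'].round(2), s['qpos'].round(3))"
```

```text
time: 37.72
eef_pos: [0.4756, 0.2778, 0.0438]
tcp_rot: [0.543, 0.84, 0.0, 0.001]
contact_force: [-1.5, -3.0, 5.5]
opening: 0.577
114.22192788831997 [-0.34  0.2  -0.09] [ 3.450e-01  2.500e-01  2.002e+00 -1.000e-03  8.890e-01 -1.648e+00]
```

```bash
python3 -m crank '0 0 0 0 0 0.06; 0 0 0 0 0 0.1; 0 0 0 0 0 0.12; 0 0 0 0 0 0.12; 0 0 0 0 0 0.12'; python3 -m crank '0 0 0 0 0 0.12; 0 0 0 0 0 0.12; 0 0 0 0 0 0.12; 0 0 0 0 0 0.12; 0 0 0 0 0 0.12'; python3 -c "
from h import *
p,r,s=pose(); x=r.apply([1,0,0]); print(p,np.degrees(np.arctan2(x[1],x[0])), s['contact_force'].round(1),s['wrist_torque'].round(2), s['qpos'].round(3))"
```

```text
time: 38.35
eef_pos: [0.4755, 0.2785, 0.0438]
tcp_rot: [0.741, 0.671, 0.001, 0.001]
contact_force: [-1.2, 0.8, 4.2]
opening: 0.575
time: 38.98
eef_pos: [0.4758, 0.2792, 0.0438]
tcp_rot: [0.906, 0.422, 0.002, -0.0]
contact_force: [0.3, 4.3, 2.3]
opening: 0.575
[0.47580498 0.27918115 0.04382629] 49.971132351620064 [0.3 4.3 2.3] [0.1  0.29 0.42] [ 3.460e-01  2.500e-01  2.001e+00  1.000e-03  8.870e-01 -5.260e-01]
```

```bash
python3 -m crank '0 0 0 0 0 0.12; 0 0 0 0 0 0.12; 0 0 0 0 0 0.12; 0 0 0 0 0 0.12; 0 0 0 0 0 0.12'; python3 -m crank '0 0 0 0 0 0.12; 0 0 0 0 0 0.12; 0 0 0 0 0 0.12; 0 0 0 0 0 0.12; 0 0 0 0 0 0.12';python3 -m crank '0 0 0 0 0 0.12; 0 0 0 0 0 0.12; 0 0 0 0 0 0.12; 0 0 0 0 0 0.12; 0 0 0 0 0 0.12'; python3 -m crank '0 0 0 0 0 0.12; 0 0 0 0 0 0.12; 0 0 0 0 0 0.12; 0 0 0 0 0 0.12; 0 0 0 0 0 0.1';  python3 -c "
from h import *
p,r,s=pose(); x=r.apply([1,0,0]); print(p,np.degrees(np.arctan2(x[1],x[0])), s['contact_force'].round(1),s['wrist_torque'].round(2), s['qpos'].round(3))"
```

```text
time: 39.6
eef_pos: [0.4764, 0.2797, 0.0438]
tcp_rot: [0.991, 0.135, 0.002, -0.001]
contact_force: [4.0, 6.8, 0.1]
opening: 0.576
time: 40.22
eef_pos: [0.4773, 0.2797, 0.0438]
tcp_rot: [0.987, -0.164, 0.003, -0.002]
contact_force: [7.0, 4.8, -2.0]
opening: 0.574
time: 40.85
eef_pos: [0.478, 0.2792, 0.0438]
tcp_rot: [0.894, -0.448, 0.003, -0.003]
contact_force: [8.3, 3.2, -2.8]
opening: 0.576
time: 41.48
eef_pos: [0.4783, 0.2785, 0.0439]
tcp_rot: [0.729, -0.684, 0.003, -0.003]
contact_force: [8.0, 0.6, -2.3]
opening: 0.571
[0.47826723 0.27847484 0.04385118] -86.34168586324051 [ 8.   0.6 -2.3] [ 0.11 -0.52  0.5 ] [ 0.345  0.251  2.    -0.002  0.882  1.853]
```

```bash
python3 -m crank '0 0 0 0 0 0.07; 0 0 0 0 0 0.03; 0 0 0 0 0 0; 0 0 0 0 0 0'; python3 -c "
from h import *
p,r,s=pose(); x=r.apply([1,0,0]); print(p,np.degrees(np.arctan2(x[1],x[0])), s['contact_force'].round(1),s['wrist_torque'].round(2))"; python3 -m crank '0 0 0 0 0 0; 0 0 0 0 0 0; 0 0 0 0 0 0; 0 0 0 0 0 0' 1; python3 -m crank '0 0 -10 0 0 0; 0 0 -30 0 0 0; 0 0 -50 0 0 0; 0 0 -50 0 0 0; 0 0 -10 0 0 0'; python3 - <<'E'
from h import *
plan([.45,-.02,.24],down(np.radians(-90)))
E
```

```text
time: 41.98
eef_pos: [0.4783, 0.2783, 0.0438]
tcp_rot: [-0.695, 0.719, -0.002, 0.003]
contact_force: [8.3, 0.7, -2.7]
opening: 0.574
[0.47826839 0.27834362 0.04384774] -91.9938360929975 [ 8.3  0.7 -2.7] [-0.02 -0.54  0.11]
time: 42.48
eef_pos: [0.475, 0.278, 0.0429]
tcp_rot: [-0.694, 0.72, -0.0, 0.0]
contact_force: [0.5, 0.4, 0.2]
opening: 1.001
time: 43.1
eef_pos: [0.4775, 0.2789, 0.1988]
tcp_rot: [-0.694, 0.719, -0.002, 0.005]
contact_force: [0.7, 0.7, -0.2]
opening: 1.0
from [0.4775 0.2789 0.1988] dist 303.0 rot [-0.01   0.003 -0.035] rows 6
50 3 -7 -0.002 0.001 -0.006 ;
50 3 -7 -0.002 0.001 -0.006 ;
50 3 -7 -0.002 0.001 -0.006 ;
50 4 -7 -0.002 0.001 -0.006 ;
50 4 -7 -0.002 0.001 -0.006 ;
50 4 -7 -0.002 0.001 -0.006 ;
```

```bash
python3 -m crank '50 0 -10 0 0 0; 50 0 -10 0 0 0; 50 0 -10 0 0 0; 50 0 -10 0 0 0; 50 0 -10 0 0 0'; python3 -m crank '50 0 0 0 0 0; 50 -30 0 0 0 0; 30 -30 0 0 0 0; 0 0 0 0 0 0; 0 0 0 0 0 0'; python3 nutang.py; python3 nutfit.py; python3 - <<'E'
from h import *
a=cv2.imread('pics/rf_top.png');b=cv2.imread('pics/rf_side.png');cv2.imwrite('pics/rf2.png',np.vstack([a,b]))
snap('side','s30.png');snap('top','t30.png')
E
```

```text
time: 43.72
eef_pos: [0.4653, 0.0267, 0.2426]
tcp_rot: [-0.695, 0.719, 0.0, -0.0]
contact_force: [0.3, -0.3, -0.0]
opening: 1.0
time: 44.35
eef_pos: [0.5207, -0.1034, 0.2422]
tcp_rot: [-0.694, 0.72, 0.001, -0.0]
contact_force: [0.0, 0.1, 0.3]
opening: 1.001
top gold centroid offset mm [-0.6  1. ]
side gold centroid offset mm [0.4 8.8]
top stud c [0.476  0.2774] line (np.float64(147.3994695109424), (np.float64(0.307857548151967), np.float64(0.3350199359675905)))
 teeth (np.float64(58.06086805427415), np.float64(0.405919397522119))
 teeth (np.float64(58.02265139210194), np.float64(0.39085883476599687))
 teeth (np.float64(58.08089822603346), np.float64(0.4204726095662391))
side stud c [0.4749 0.2772] line (np.float64(148.2533497534908), (np.float64(0.028213533817155453), np.float64(-0.2632718057452819)))
 teeth (np.float64(58.0099560828267), np.float64(0.3424607865093275))
 teeth (np.float64(58.018729950215906), np.float64(0.33210297817024975))
 teeth (np.float64(58.11428238564305), np.float64(0.34354402276379237))
```

View pics/rf2.png

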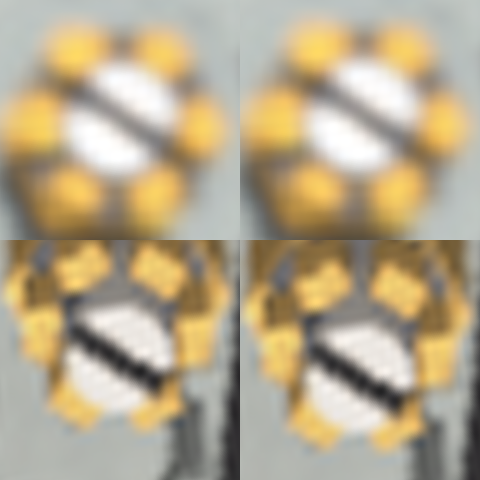

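View pics/s30.png

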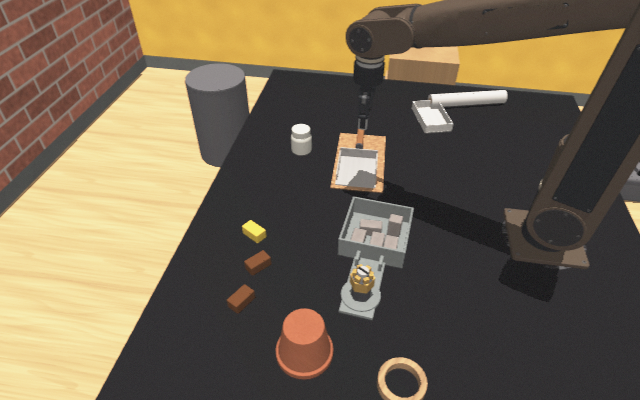

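View pics/t30.png

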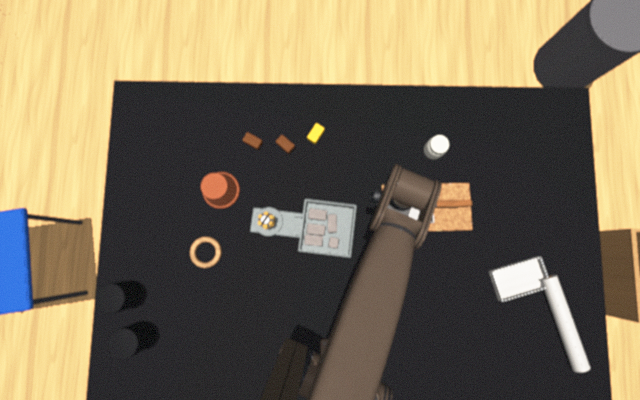

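```bash
python3 - <<'E'
from h import *
print(st()['contact_force'].round(1), np.abs(st()['dq']).max().round(3)); print(ctrl.sign_off())
E
```

```text
[-0.   0.2 -0. ] 0.001
the job is handed in; nothing more can be done
None
```

The job is done and handed in at about 45 s of the 210 s allowed; sign-off gives no verdict.

- **Shovel and blocks:** I pressed the shovel's lip on the pan's rim with its two blocks still on the blade. The wrist force rose by about 9 N, and the lip was about 35 mm inside the rim. I then tipped both blocks in and laid the empty shovel back on its mat. The three loose grey blocks followed one by one.
- **Nut:** I turned it clockwise in one grip by about 206° (3.60 rad), to the first line-up past half a turn.

**Last checks:**
- **Slots:** they stand at 28.0° (mod 60) and the cotter line at 27.4° (top camera) and 28.3° (side camera). That is under 1° off, against a limit of about 7°.
- **Pan:** all five blocks show in it, one of them standing on end below the rim. The shovel lies flat on the mat.
- **Left alone:** the pot, jar, tape and the brown and yellow look-alikes are where they started in the pictures, and the gripper touches nothing.

**Disagreements:**
- My first position for the nut was about 4 mm off the later one measured from the stud. I used the later one.
- The networks' reports from the top camera were often wrong, and no loose block was found there. I relied on my own fits to the pictures instead.

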